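# Ready the blood analyser: reagents in, cover snapped on, samples loaded, drawer home

## Robot

A 7-joint arm with a two-finger parallel gripper is mounted at the origin on a cart in front of the work surface, level with it; the furniture and walls round the work are solid. World frame = base frame: x ahead of the robot, y to its left, z up, the work surface at z = 0. Lengths are in m, angles in rad, forces in N, time in s.
With the tool pointing down it reaches from about 0.35 to 0.9 m from the base axis. Payload 19.9 kg.
Tool frame: the origin (TCP) lies at the very end of the fingers, on their centre line; the grasp point (between the pads) lies 19 mm behind it; z points along the fingers, y is the line along which they close (so a half turn about z gives the same grasp; the last joint's range is limited). The gripper opens to 85 mm and grips with 20 to 120 N. Pads are 22 mm wide; open, the fingers measure 114 mm over their backs; the gripper's body (76 mm by 85 mm) begins 54 mm behind the grasp point. The pads swing forward as they close: fully open they stand 13 mm farther back than shut.
Start: joints at [-1.278, 0.417, -0.01, 1.614, 0.005, 1.111, -0.053], TCP at [0.205, 0.59, 0.205] pointing down, gripper open.
Joint ranges: [-2.81, 2.81], [-0.39, 2.02], [-1.27, 1.25], [0.06, 2.57], [-1.19, 4.33], [0.19, 2], [-2.82, 2.82]. Speed limits (rad/s): [1.89, 1.89, 2.39, 2.39, 3.01, 3.01, 3.01].

## Interface

Orientations are given as [roll, pitch, yaw] about the fixed x, y, z axes, in that order (R = Rz(yaw) Ry(pitch) Rx(roll)).
In Python, from rig import sense, vision, robot, nets gives the robot as it stands. The module is installed in compiled form; this text tells all that it offers.
- The arm moves only by the shell command python3 -m crank 'ROWS' [FORCE]. ROWS is text: rows parted by semicolons, each of 7 numbers parted by spaces: the shift along the tool's x, y, z in cm, then the turn, a rotation vector about the tool's x, y, z in degrees, then the closure, from -1 (fully open) to 1 (shut). A call has 1 to 12 rows; each row shifts and turns the commanded pose from where the row before left it, along the tool's axes as they then stand; what a row does not reach is not made up. A row lasts 1/10 s, in which the tool goes at most 50 mm and 8.59 degrees, less where a joint would pass 70% of its speed; a pose out of reach is approached as far as the arm can. A call is refused whole if a number of a shift passes 5 or a number of a turn 8.59, either way. A call with a gripper value outside its range is refused whole. The fingers move at their own pace and stop on an object; FORCE is the grip in N (left out, the last holds). Time passes only in rows, so rows that do not move let the fingers close. It gives the time, the measured TCP pose, the force, the opening and the grip force at its end, in the units of the state.
- sense(): the state, without advancing time (a new reading comes with each control period).
- vision.camera(name): name is "scene" or "top" or "wrist"; returns a dict with "img" (384x512x3 uint8, red, green, blue), "vfov" (degrees; the focal length in pixels is half the picture's height over the tangent of half this angle, whatever the lens; pixels are square), "cx", "cy" (the principal point, pixels), "rvec" (rotation vector, rad) and "tvec" (3), from world to camera coordinates, as OpenCV has them. Camera axes: x right, y down, z forward; pixel columns grow to the right and rows downward; lengths in m; the calibration is good to about 2 mm. A picture is of the moment at which its call begins. There is no depth.
- robot.hand_in(): hands the job in; it is judged then, once.
Trained networks look in the newest picture that a camera, given by its name, has taken for a name from the list of things; names that differ only in an ending like _2 or _b are one class to them, and where a whole thing is asked for, a point or a joint stands for the part that bears it (a point fixed in the world has none). Each returns a list of dicts, best first, with "score" (0 to 1); they miss things now and then, are a little off and sometimes report something else, mostly with a low value. They report only what shows in the picture. A call takes as long as a camera call. They do not tell look-alikes from the thing itself.
- nets.trace(camera, thing): "pixels" (384x512 bool, what is visible of it) and "at" ([row, column] as shares, 0 to 1, of the picture: columns of its width, rows of its height, amid what is visible of it).
- nets.spot_point(camera, thing): "at" ([row, column] as shares, 0 to 1, of the picture: columns of its width, rows of its height: a listed point, or the origin of a listed thing).
The state is a dict: "clock": time; "joint_positions": joint angles; "joint_vel": joint speeds; "joint_torque": joint torques, N m; "tool_pos": TCP position; "eef_rot": TCP orientation; "contact_force": force on the tool from outside, world axes, zero at the start; "wrist_torque": the same for the moment, N m; "finger_gap": opening from 0.0 (shut) to 1.0 (fully open); "gripper_force": force on a finger pad.
Only numpy, scipy, OpenCV 4.12 (cv2) and the standard library are available. Lean on these libraries where they do the work, as an engineer would, in place of code of your own. Each camera call takes 0.05 s, during which the arm holds its last target. There are 200 camera calls.

## Task

Get the blood analyser ready for its run: stand both blue-capped reagent bottles in the two wells of its open bay, then refit the bay's cover by hooking its front lip under the ledge and pivoting it down until it snaps flat under the catch. Stand every green-capped tube from the rack in a well of its own in the open sample drawer and, last of all because that starts the run, push the drawer fully home until it seats. Leave the other things on the cart where they are.

Things in the scene. Friction and masses are not known exactly. Their poses are not given: they have to be found in the camera images.
- analyser: white bench blood analyser, 180 deep (x -95 to 85) x 300 wide (y) x 130 mm high, fixed. Origin: centre of its underside; front -x, left +y. Left half (y -20 to 150): open-topped reagent bay, pocket x -60 to 36, y 8 to 122, floor at z 26, rims up to z 130. Right half: sample drawer under a tilted screen that rises from z 130 at the front to 170 at the rear
- bay_well_left (a point): centre of the floor of the bay's left well (26 mm above the cart top): a well 52 mm square, its walls 48 mm high; above those walls the pocket is open, 48 mm to the front and to the rear of the well's centre. A bottle in it ends below the cover
- bay_well_right (a point): the same for the right well, 62 mm to the right of the left one
- bay_seat (a point): where the underside's centre of the seated cover lies (118 mm above the cart top), axes as the analyser's. Here, in mm: rails at z 0; side rims up to z 12, 3.5 clear at either side of the plate; in front a ledge from x -71 to -57, z 6.5 to 12, over a slot with its floor at z -6 and end wall at x -71; at the rear the catch's hold-down face from x 59 on at z 4.8, rims from x 58 on
- cover_grip (a point): loose cover, at first flat on the cart at the left, top up, 140 g. Grey plate 110 (x) x 130 (y) x 10 mm, a lip in front (-x), a tongue behind (+x); on top amid it a teal grip rib 14 mm thick (x), 64 long (y), from 10 to 34 mm above the underside. This point: in the rib, 22 mm above the underside's centre; x from lip to tongue, z up out of its top
- cover_lip (a point): middle of the tip of the cover's teal lip, which runs along the plate's front edge, 14 mm long, 110 wide, 4 thick, flush with the underside. The tip is 69 mm ahead of the plate's centre; the point 2 mm above the underside; axes as the cover's
- cover_tongue (a point): middle of the tip of the cover's rear tongue, 8 mm long, 28 wide, 4 thick, flush with the underside; 63 mm behind the plate's centre, 2 mm above the underside
- catch (a joint): teal spring catch behind the bay: 0 m forward (rest), up to 0.008 pushed back; its sloped nose rises to 137 mm above the cart top. As the hooked cover is pressed down near its rear edge (some 10 to 15 N) the tongue pushes it back some 5 mm, and it springs forward over the tongue once the plate is flat
- drawer (a joint): the analyser's sample drawer: 0 m home, grows as it slides out to the front (-x of the analyser); starts 0.075 to 0.095 open. It slides with about 1 N; a roller detent resists with up to about 12 N from 13 mm to 8 mm, then draws it home to the stop
- drawer_front (a point): centre of the outer face of the drawer's front panel (124 mm wide, 114 high, 10 thick; the point is 65 mm above the cart top); axes as the analyser's; moves with the drawer
- well_1 (a point): centre of the mouth of tube well 1 in the drawer's teal block, 60 mm above the cart top; 18 mm square, 44 deep; a tube in it stands on its floor, 16 mm above the cart top. Wells 1 and 2 are the rear row, 3 and 4 the front row; 44 mm from side to side, 32 mm from row to row; they move with the drawer
- well_2 (a point): tube well 2, like well 1
- well_3 (a point): tube well 3, like well 1
- well_4 (a point): tube well 4, like well 1
- bottle_a_mid (a point): white reagent bottle with a blue cap, standing on the cart, 110 g; body 45 mm across up to 61 mm, cap 25 mm across from 61 to 80 mm (fixed, a bottle can be lifted by it). The point is on its axis, half-way up (40 mm above its foot); z along its axis.
- bottle_b_mid (a point): white reagent bottle with a blue cap, standing on the cart, 110 g; body 45 mm across up to 61 mm, cap 25 mm across from 61 to 80 mm (fixed, a bottle can be lifted by it). The point is on its axis, half-way up (40 mm above its foot); z along its axis.
- tube_a_mid (a point): green-capped sample tube, 96 mm long, 12 g: body 13 mm across, cap 16 mm across on the top 22 mm. It may be absent. The point is on its axis, half-way (48 mm above its foot); z along its axis to the cap. It starts in one row of the rack, its foot 2 mm above the cart top, and lifts straight out.
- tube_b_mid (a point): green-capped sample tube, 96 mm long, 12 g: body 13 mm across, cap 16 mm across on the top 22 mm. It may be absent. The point is on its axis, half-way (48 mm above its foot); z along its axis to the cap. It starts in one row of the rack, its foot 2 mm above the cart top, and lifts straight out.
- tube_c_mid (a point): green-capped sample tube, 96 mm long, 12 g: body 13 mm across, cap 16 mm across on the top 22 mm. It may be absent. The point is on its axis, half-way (48 mm above its foot); z along its axis to the cap. It starts in one row of the rack, its foot 2 mm above the cart top, and lifts straight out.
- tube_d_mid (a point): green-capped sample tube, 96 mm long, 12 g: body 13 mm across, cap 16 mm across on the top 22 mm. It may be absent. The point is on its axis, half-way (48 mm above its foot); z along its axis to the cap. It starts in one row of the rack, its foot 2 mm above the cart top, and lifts straight out.
- rack: white two-row tube rack 49 (x) x 178 (y) x 76 mm high, fixed, at the right; origin under its centre; its top plate's surface is 76 mm high, so the tubes' caps stand from 76 to 98 mm; waiting tubes are 43 mm or more apart along y, and the row beside them is empty. A wire basket hangs over the rear right of the cart (world x over 0.70 m, y -0.33 to 0), 467 mm up: keep the wrist clear of it
- gallipot: bystander: steel bowl 98 mm across, 36 mm high, in the steel instrument tray at the right rear; origin under its centre
- cotton_jar: bystander: lidded steel jar, 107 mm across, 116 mm high, at the left rear; origin under its centre
- iodine_bottle: bystander: brown bottle with black cap, 52 mm across, 90 mm high, at the left edge; origin under its centre
Things that resemble listed ones, but are neither listed nor needed, are in the scene too. What is shaped like the part that bears bottle_b_mid but purple or red is not meant.

How it is judged:
By the outcome, as a careful person would: the job done as asked, in the order asked, and still so for the second after the job is handed in, with the robot touching nothing.
Of tube_a, tube_b, tube_c, tube_d only 2 to 4 are there at a start; the rules pass over those that are not, and their reading is None.
At some moment in a run one of cover, bottle_a, bottle_b may be knocked a few centimetres aside while the robot is not near it.
It also fails if it takes over 210 s, if anything falls off the work surface, if the arm or the gripper's body presses on something with over 40 N, if the wrist force passes 120 N, or if a joint passes its speed limit or range.

## Working session

There is one attempt and no reset: what is moved stays moved. The work goes in short steps, Python scripts to look and compute and a shell command to move; the robot and the scene stay as the last step left them, time stands still between calls to the robot, and variables do not carry over. Pictures are saved under pics/ and viewed, at most 14 in all, crops included, and the job is handed in when it is done.

```bash
mkdir -p pics; cat > h.py <<'E'
import numpy as np, cv2
from scipy.spatial.transform import Rotation as R
from rig import sense, vision, robot, nets
def cam(n): 
    c=vision.camera(n); c['n']=n; return c
def save(c,f,box=None,s=1):
    im=c['img'][:,:,::-1]
    if box: im=im[box[0]:box[1],box[2]:box[3]]
    if s!=1: im=cv2.resize(im,None,fx=s,fy=s,interpolation=cv2.INTER_CUBIC)
    cv2.imwrite(f,im)
def K(c):
    f=c['img'].shape[0]/2/np.tan(np.radians(c['vfov'])/2); return f
def ray(c,r,q):
    f=K(c); M=cv2.Rodrigues(np.array(c['rvec'],float))[0]; t=np.array(c['tvec'],float).ravel()
    d=M.T@np.array([(q-c['cx'])/f,(r-c['cy'])/f,1.]); return -M.T@t,d
def atz(c,r,q,z):
    o,d=ray(c,r,q); return o+d*(z-o[2])/d[2]
def proj(c,P):
    M=cv2.Rodrigues(np.array(c['rvec'],float))[0]; p=M@np.array(P)+np.array(c['tvec'],float).ravel()
    f=K(c); return c['cy']+f*p[1]/p[2], c['cx']+f*p[0]/p[2]
def tri(obs):
    A=np.zeros((3,3));b=np.zeros(3)
    for c,r,q in obs:
        o,d=ray(c,r,q); d/=np.linalg.norm(d); Q=np.eye(3)-np.outer(d,d); A+=Q;b+=Q@o
    return np.linalg.solve(A,b)
def spots(c,thing,z,n=6):
    for k in nets.spot_point(c['n'],thing)[:n]:
        r,q=k['at'][0]*384,k['at'][1]*512
        print(c['n'],thing,round(k['score'],2),'px',round(r),round(q),atz(c,r,q,z).round(4))
def to(target,rpy=None):
    s=sense(); Rt=R.from_euler('xyz',s['eef_rot']); 
    print('shift cm tool',(Rt.inv().apply(np.array(target)-s['tool_pos'])*100).round(2))
    if rpy is not None: print('turn deg',np.degrees((Rt.inv()*R.from_euler('xyz',rpy)).as_rotvec()).round(2))
E
python3 - <<'E'
from h import *
Z={'analyser':0,'bay_well_left':.026,'bay_well_right':.026,'bay_seat':.118,'cover_grip':.022,'cover_lip':.002,'cover_tongue':.002,'drawer_front':.065,'well_1':.06,'bottle_a_mid':.04,'tube_a_mid':.05,'rack':0,'catch':.13}
for n in ('scene','top'):
    c=cam(n); save(c,f'pics/{n}0.png'); print(n,atz(c,192,256,0),ray(c,192,256)[0])
    for t,z in Z.items(): spots(c,t,z)
s=sense(); print(s['tool_pos'],s['eef_rot'],s['clock'])
E
```

```text
scene [0.60347296 0.14240469 0.        ] [-0.0141772  -0.75877437  0.97114434]
scene analyser 0.6 px 205 276 [0.6295 0.0361 0.    ]
scene analyser 0.36 px 222 268 [ 0.55 -0.02  0.  ]
scene bay_well_left 0.71 px 189 265 [0.6293 0.1149 0.026 ]
scene bay_well_right 0.81 px 199 271 [0.6143 0.053  0.026 ]
scene bay_well_right 0.62 px 273 331 [ 0.5791 -0.3291  0.026 ]
scene bay_seat 0.65 px 178 268 [0.6076 0.0754 0.118 ]
scene cover_grip 0.68 px 173 199 [0.4502 0.3485 0.022 ]
scene cover_grip 0.46 px 234 270 [ 0.5129 -0.0891  0.022 ]
scene cover_lip 0.74 px 176 184 [0.3957 0.3832 0.002 ]
scene cover_lip 0.62 px 159 241 [0.6673 0.3628 0.002 ]
scene cover_lip 0.25 px 206 279 [0.6344 0.0278 0.002 ]
scene cover_tongue 0.7 px 180 214 [0.4925 0.2987 0.002 ]
scene cover_tongue 0.25 px 175 199 [0.4563 0.3606 0.002 ]
scene drawer_front 0.71 px 230 257 [ 0.4582 -0.0805  0.065 ]
scene well_1 0.88 px 218 266 [ 0.5211 -0.0471  0.06  ]
scene well_1 0.83 px 225 275 [ 0.528  -0.0899  0.06  ]
scene well_1 0.8 px 233 272 [ 0.4953 -0.1175  0.06  ]
scene well_1 0.75 px 225 261 [ 0.4882 -0.0664  0.06  ]
scene bottle_a_mid 0.68 px 159 244 [0.6514 0.3139 0.04  ]
scene bottle_a_mid 0.61 px 191 214 [0.4398 0.194  0.04  ]
scene tube_a_mid 0.62 px 274 333 [ 0.5656 -0.3475  0.05  ]
scene tube_a_mid 0.26 px 176 211 [0.468  0.2697 0.05  ]
scene tube_a_mid 0.21 px 204 276 [ 5.983e-01 -4.000e-04  5.000e-02]
scene rack 0.87 px 286 316 [ 0.5214 -0.3293  0.    ]
scene rack 0.42 px 273 333 [ 0.6009 -0.3224  0.    ]Traceback (most recent call last):
  File "<stdin>", line 5, in <module>
  File "h.py", line 27, in spots
    for k in nets.spot_point(c['n'],thing)[:n]:
             ~~~~~~~~~~~~~~~^^^^^^^^^^^^^^
ValueError: it knows: analyser, bay_seat, bay_well_left, bay_well_right, bottle_a_mid, bottle_b_mid, cotton_jar, cover_grip, cover_lip, cover_tongue, drawer_front, gallipot, iodine_bottle, rack, tube_a_mid, tube_
```

View pics/scene0.png

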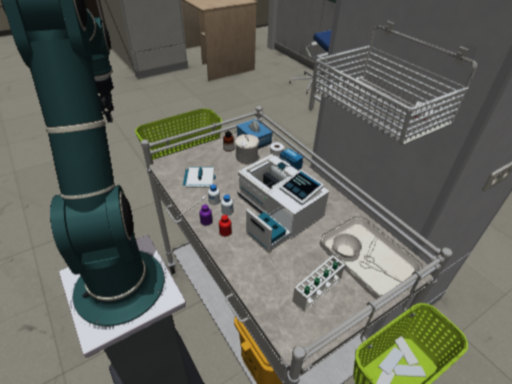

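The scene picture shows the analyser at about (195,280), with the cover at (177,200). There are four bottles: blue caps at (191,213) and (202,227), purple at (214,206) and red at (225,225). The blue-capped pair is the one meant. The rack is at (283,320). Next is the top camera.

```bash
python3 - <<'E'
from h import *
Z={'analyser':0,'bay_well_left':.026,'bay_well_right':.026,'bay_seat':.118,'cover_grip':.022,'cover_lip':.002,'cover_tongue':.002,'drawer_front':.065,'well_1':.06,'bottle_a_mid':.04,'tube_a_mid':.05,'rack':0}
n='top'
c=cam(n); save(c,f'pics/{n}0.png',(60,384,60,512),1.7); print(n,atz(c,192,256,0),ray(c,192,256)[0], K(c))
for t,z in Z.items(): spots(c,t,z)
s=sense(); print(s['tool_pos'],s['eef_rot'],s['clock'])
E
```

```text
top [0.52654261 0.05728674 0.        ] [0.33412265 0.04345929 1.60881073] 437.825464206122
top bay_well_left 0.98 px 169 237 [0.6088 0.1238 0.026 ]
top bay_well_right 0.77 px 168 255 [0.6133 0.0581 0.026 ]
top bay_seat 0.84 px 164 244 [0.6121 0.0945 0.118 ]
top cover_grip 0.88 px 216 174 [0.4462 0.3579 0.022 ]
top cover_lip 0.59 px 229 167 [0.3987 0.3854 0.002 ]
top cover_tongue 0.97 px 200 188 [0.5045 0.3101 0.002 ]
top cover_tongue 0.66 px 166 255 [0.6244 0.0599 0.002 ]
top drawer_front 0.59 px 208 293 [ 0.4569 -0.0724  0.065 ]
top well_1 0.94 px 189 299 [ 0.527  -0.0971  0.06  ]
top well_1 0.94 px 198 304 [ 0.4918 -0.1121  0.06  ]
top well_1 0.9 px 196 289 [ 0.5008 -0.0584  0.06  ]
top well_1 0.76 px 200 288 [ 0.4873 -0.0546  0.06  ]
top well_1 0.72 px 168 236 [0.6087 0.1245 0.06  ]
top bottle_a_mid 0.46 px 221 221 [0.4218 0.1855 0.04  ]
top tube_a_mid 0.47 px 174 368 [ 0.5755 -0.3473  0.05  ]
top rack 0.96 px 191 363 [ 0.5191 -0.3383  0.    ]
[0.20534053 0.5902926  0.20516246] [-3.14154805e+00  8.47791850e-06  2.80681022e+00] 1.3
```

View pics/top0.png

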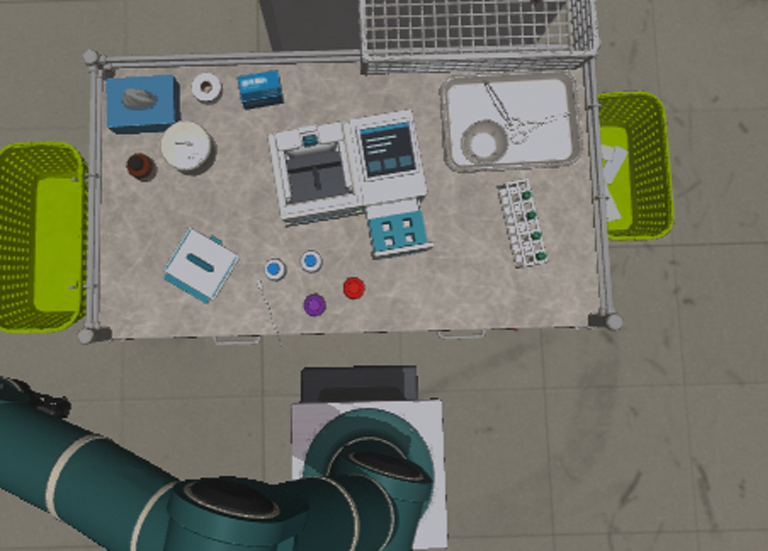

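The top view agrees. The blue caps are at crop (274,269) and (311,261), and the purple and red look-alikes are at (315,305) and (354,288). Four green tubes stand in the rack's right row, at crop x 525–541. I'll go over the cart for a close look with the wrist camera.

```bash
python3 -m crank '0 0 -5 0 0 0 -1;0 0 -5 0 0 0 -1;0 0 -5 0 0 0 -1;-3.2 -2.85 0 0 0 0 -1;-3.2 -2.85 0 0 0 0 -1;-3.2 -2.85 0 0 0 0 -1;-3.2 -2.85 0 0 0 0 -1;-3.2 -2.85 0 0 0 0 -1;-3.2 -2.85 0 0 0 0 -1;-3.2 -2.85 0 0 0 0 -1;-3.2 -2.85 0 0 0 0 -1;-3.2 -2.85 0 0 0 0 -1'
python3 -m crank '-3 -2.85 0 0 0 0 -1;-3 -2.85 0 0 0 0 -1;-3 -2.85 0 0 0 0 -1;0 0 0 0 0 0 -1'
python3 - <<'E'
from h import *
c=cam('wrist'); save(c,'pics/w0.png'); print(ray(c,192,256), K(c))
for t,z in {'bay_well_left':.026,'bay_well_right':.026,'bay_seat':.118,'cover_grip':.022,'cover_lip':.002,'cover_tongue':.002,'drawer_front':.065,'well_1':.06,'bottle_a_mid':.04}.items(): spots(c,t,z)
E
```

```text
clock: 2.5
tool_pos: [0.3936, 0.2517, 0.3554]
eef_rot: [3.141, 0.0, 2.807]
contact_force: [1.2, 0.3, -0.3]
finger_gap: 0.998
gripper_force: 0.0
clock: 2.9
tool_pos: [0.4518, 0.1382, 0.3556]
eef_rot: [-3.142, 0.001, 2.8]
contact_force: [-0.6, 0.6, 0.5]
finger_gap: 1.003
gripper_force: 0.0
(array([0.37441199, 0.16531349, 0.52304041]), array([ 0.30770361, -0.10344339, -0.94586304])) 291.09225194948533
wrist bay_well_left 0.66 px 227 277 [0.6152 0.1248 0.026 ]
wrist bay_well_right 0.67 px 242 252 [0.6283 0.0701 0.026 ]
wrist bay_seat 0.82 px 262 262 [0.6206 0.091  0.118 ]
wrist cover_grip 0.75 px 102 372 [0.4546 0.343  0.022 ]
wrist cover_grip 0.5 px 250 6 [ 0.4863 -0.3891  0.022 ]
wrist cover_lip 0.75 px 61 382 [0.3995 0.3799 0.002 ]
wrist cover_lip 0.38 px 242 247 [0.6379 0.0549 0.002 ]
wrist cover_tongue 0.94 px 136 354 [0.5031 0.3081 0.002 ]
wrist cover_tongue 0.68 px 230 278 [0.6322 0.1222 0.002 ]
wrist drawer_front 0.78 px 193 129 [ 0.4544 -0.0844  0.065 ]
wrist drawer_front 0.64 px 215 131 [ 0.4912 -0.0993  0.065 ]
wrist well_1 0.65 px 199 155 [ 0.479  -0.0512  0.06  ]
wrist well_1 0.63 px 219 161 [ 0.5165 -0.0567  0.06  ]
wrist well_1 0.6 px 227 144 [ 0.5208 -0.0913  0.06  ]
wrist well_1 0.55 px 215 128 [ 0.4897 -0.1071  0.06  ]
wrist bottle_a_mid 0.59 px 120 276 [0.4264 0.1838 0.04  ]
```

View pics/w0.png

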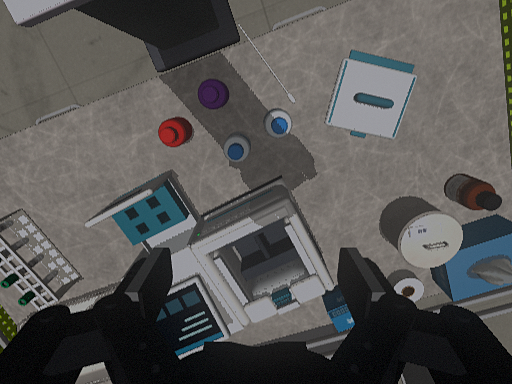

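The wrist view shows the blue-capped bottles at about (row 123, col 278) and (148, 236). Purple (93,213) and red (131,174) are the look-alikes. The cover is at (100,372), the drawer wells around (212,150), and the bay at (255,265). I'll work out the numbers from this picture.

```bash
cat >> h.py <<'E'
def blobs(c,lo,hi,amin=20,box=None):
    h=cv2.cvtColor(c['img'],cv2.COLOR_RGB2HSV); m=cv2.inRange(h,np.array(lo),np.array(hi))
    if box: mm=np.zeros_like(m); mm[box[0]:box[1],box[2]:box[3]]=255; m&=mm
    n,l,s,ce=cv2.connectedComponentsWithStats(m)
    return [(int(s[i,4]),ce[i][1],ce[i][0]) for i in range(1,n) if s[i,4]>=amin]
E
python3 - <<'E'
from h import *
c=cam('wrist'); save(c,'pics/w1.png',(100,384,70,350),2.1)
for a,r,q in blobs(c,(98,100,60),(118,255,255),30): print('blue',a,round(r),round(q),atz(c,r,q,.078).round(4))
for a,r,q in blobs(c,(0,0,0),(180,255,75),15,(165,250,100,190)): print('dark',a,round(r),round(q),atz(c,r,q,.06).round(4))
print(sense()['joint_positions'])
E
```

```text
blue 86 102 364 [0.4369 0.3172 0.078 ]
blue 83 106 381 [0.4506 0.3392 0.078 ]
blue 200 128 276 [0.4313 0.1847 0.078 ]
blue 187 154 232 [0.4462 0.108  0.078 ]
blue 2267 269 474 [0.7809 0.4399 0.078 ]
blue 176 300 187 [ 0.6747 -0.0676  0.078 ]
blue 157 308 170 [ 0.6799 -0.1038  0.078 ]
blue 497 320 339 [0.8105 0.1875 0.078 ]
blue 223 344 196 [ 0.7768 -0.0909  0.078 ]
dark 1033 194 157 [ 0.4707 -0.0376  0.06  ]
dark 111 203 150 [ 0.4827 -0.0571  0.06  ]
dark 107 214 128 [ 0.4888 -0.1006  0.06  ]
dark 107 219 160 [ 0.5142 -0.0522  0.06  ]
dark 108 229 139 [ 0.5206 -0.0957  0.06  ]
dark 42 242 187 [ 0.5707 -0.0254  0.06  ]
dark 35 246 143 [ 0.5524 -0.1031  0.06  ]
dark 35 248 161 [ 0.5678 -0.076   0.06  ]
[-0.74852906  0.01581689  0.38199999  1.77450479 -0.00596643  1.35244463
  0.87136147]
```

View pics/w1.png

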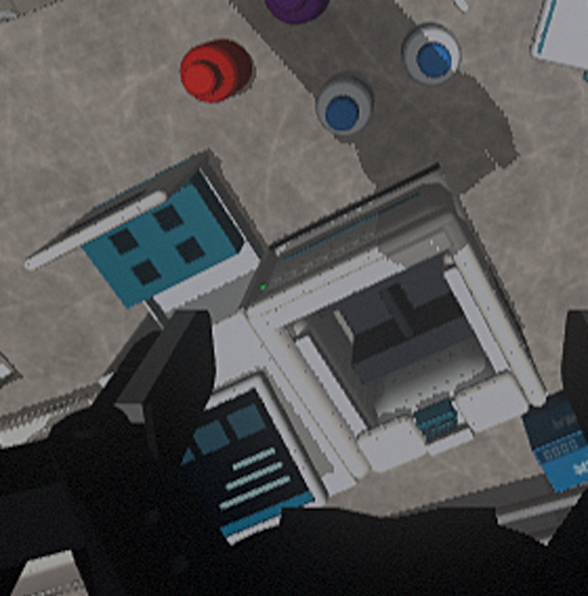

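The drawer wells come out 44 mm and 32 mm apart, as they should, so the analyser's yaw is about 8.3°. The blue caps are at (0.431,0.185) and (0.446,0.108). I'll turn the tool to yaw 98° and go over bottle A.

```bash
python3 -m crank '0 0 1.2 0 0 7.8 -1;0 0 1.2 0 0 7.8 -1;0 0 1.2 0 0 7.8 -1;0 0 1.2 0 0 7.8 -1;0 0 1.2 0 0 7.8 -1;0 0 1.2 0 0 7.8 -1;0 0 1.2 0 0 7.8 -1;0 0 1.2 0 0 7.5 -1;2.45 -.65 1 0 0 0 -1;2.45 -.65 1 0 0 0 -1;0 0 0 0 0 0 -1'
python3 - <<'E'
from h import *
c=cam('wrist')
for a,r,q in blobs(c,(98,100,60),(118,255,255),30): print('blue',a,round(r),round(q),atz(c,r,q,.078).round(4))
print(ray(c,192,256)[0],sense()['joint_positions'].round(2))
E
```

```text
clock: 4.55
tool_pos: [0.4279, 0.192, 0.238]
eef_rot: [-3.14, 0.0, 1.727]
contact_force: [0.3, -0.5, -0.2]
finger_gap: 1.002
gripper_force: 0.0
blue 386 31 296 [0.4474 0.3376 0.078 ]
blue 330 173 257 [0.4315 0.1856 0.078 ]
blue 268 234 259 [0.4465 0.109  0.078 ]
blue 109 289 462 [0.7278 0.0704 0.078 ]
[0.41564858 0.27281885 0.40553088] [-0.83  0.1   0.37  1.96 -0.04  1.09 -0.29]
```

```bash
python3 -m crank '-.35 .12 4 0 0 0 -1;-.35 .13 4 0 0 0 -1;0 0 4 0 0 0 -1;0 0 3.5 0 0 0 -1;0 0 1.9 0 0 0 -1;0 0 0 0 0 0 -1;0 0 0 0 0 0 1;0 0 0 0 0 0 1;0 0 0 0 0 0 1;0 0 0 0 0 0 1;0 0 0 0 0 0 1' 45
python3 -m crank '0 0 0 0 0 0 1;0 0 -2 0 0 0 1;0 0 -4 0 0 0 1;0 0 -4 0 0 0 1;0 0 -4 0 0 0 1;0 0 -4 0 0 0 1'
```

```text
clock: 5.7
tool_pos: [0.4334, 0.1831, 0.0656]
eef_rot: [3.141, -0.0, 1.723]
contact_force: [-0.1, -0.8, -0.9]
finger_gap: 0.146
gripper_force: 0.0
clock: 6.3
tool_pos: [0.433, 0.1827, 0.247]
eef_rot: [3.141, 0.0, 1.723]
contact_force: [-0.7, -0.3, 0.2]
finger_gap: 0.004
gripper_force: 0.0
```

```bash
python3 -m crank '0 0 0 0 0 0 -1;0 0 0 0 0 0 -1;0 0 0 0 0 0 -1'; python3 - <<'E'
from h import *
c=cam('wrist'); save(c,'pics/w2.png')
for a,r,q in blobs(c,(98,100,60),(118,255,255),30): print('blue',a,round(r),round(q),atz(c,r,q,.078).round(4))
c=cam('top')
for a,r,q in blobs(c,(98,100,60),(118,255,255),8): print('blue',a,round(r),round(q),atz(c,r,q,.078).round(4))
E
```

```text
clock: 6.6
tool_pos: [0.4328, 0.1828, 0.2444]
eef_rot: [-3.14, 0.001, 1.723]
contact_force: [0.5, 0.6, -0.1]
finger_gap: 0.505
gripper_force: 0.0
blue 380 22 292 [0.4484 0.3366 0.078 ]
blue 331 164 254 [0.4315 0.1858 0.078 ]
blue 271 224 256 [0.4463 0.109  0.078 ]
blue 110 280 456 [0.7253 0.0685 0.078 ]
blue 62 377 381 [ 0.6754 -0.1171  0.078 ]
blue 337 111 213 [0.817  0.2061 0.078 ]
blue 958 120 142 [0.7898 0.4602 0.078 ]
blue 78 135 285 [ 0.7196 -0.0537  0.078 ]
blue 19 155 289 [ 0.6449 -0.0632  0.078 ]
blue 24 154 298 [ 0.6479 -0.0966  0.078 ]
blue 22 157 280 [ 0.6387 -0.0314  0.078 ]
blue 38 213 242 [0.4448 0.1077 0.078 ]
```

View pics/w2.png

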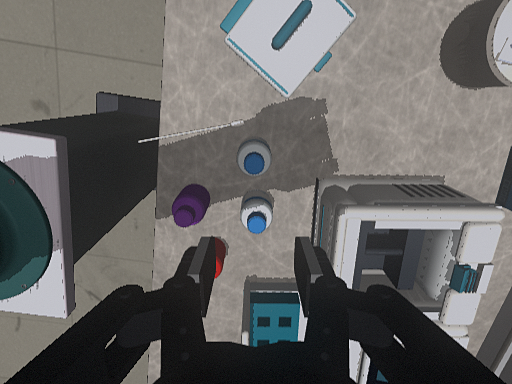

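The fingers closed on nothing, and bottle A is still upright at (row 157, col 254). I'll check where the TCP really projects.

```bash
python3 -m crank '0 0 4 0 0 0 -1;0 0 4 0 0 0 -1;0 0 4 0 0 0 -1;0 0 3 0 0 0 -1;0 0 3 0 0 0 -1;0 0 0 0 0 0 -1'; python3 - <<'E'
from h import *
s=sense(); c=cam('wrist'); save(c,'pics/w3.png'); print(proj(c,s['tool_pos']),proj(c,(.4315,.1858,.08)),s['finger_gap'])
E
```

```text
clock: 7.3
tool_pos: [0.431, 0.1816, 0.0618]
eef_rot: [-3.136, 0.003, 1.723]
contact_force: [0.3, -0.4, 2.1]
finger_gap: 1.003
gripper_force: 0.0
(np.float64(228.69283041131854), np.float64(254.14026142803763)) (np.float64(236.31803742929856), np.float64(255.9537497626768)) 1.003479168587919
```

View pics/w3.png

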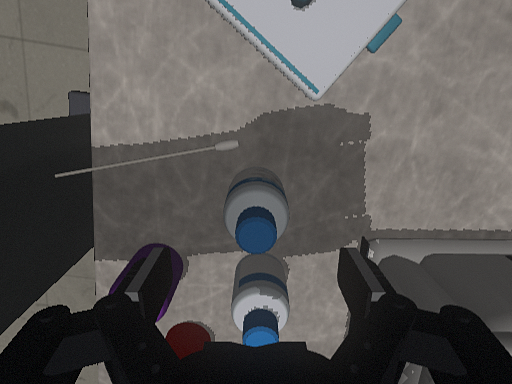

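```bash
python3 -m crank '.4 0 0.6 0 0 0 -1;0 0 0 0 0 0 -1;0 0 0 0 0 0 1;0 0 0 0 0 0 1;0 0 0 0 0 0 1;0 0 0 0 0 0 1;0 0 0 0 0 0 1;0 0 0 0 0 0 1' 45
python3 - <<'E'
from h import *
s=sense(); c=cam('wrist'); save(c,'pics/w4.png',(120,384,100,412),1.8); print(s['finger_gap'],s['gripper_force'])
E
```

```text
clock: 8.15
tool_pos: [0.4326, 0.1869, 0.0592]
eef_rot: [3.142, 0.0, 1.723]
contact_force: [-0.1, -0.3, 0.7]
finger_gap: 0.001
gripper_force: 0.0
0.0013604669953393238 0.0
```

View pics/w4.png

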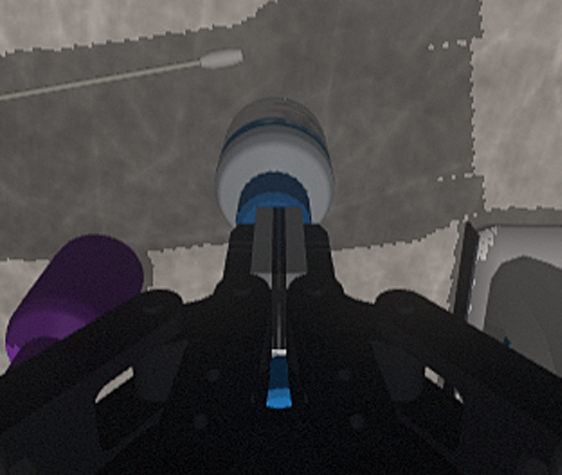

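```bash
python3 - <<'E'
from h import *
s=sense(); c=cam('wrist'); T=R.from_euler('xyz',s['eef_rot']); p=np.array(s['tool_pos'])
for d in ([0,0,0],[.011,0,0],[-.011,0,0],[.011,0,-.019],[0,0,-.019],[.011,.0,-.03]): print(d,np.round(proj(c,p+T.apply(d)),1))
for z in (.08,.061,0): print(z,np.round(proj(c,(.4315,.1858,z)),1))
print(s['joint_torque'],s['contact_force'])
c=cam('scene'); print('TCP scene',proj(c,p), 'cap',proj(c,(.4315,.1858,.08))); save(c,'pics/s1.png',(130,260,150,300),4)
E
```

```text
[0, 0, 0] [228.6 254.1]
[0.011, 0, 0] [212.6 254.1]
[-0.011, 0, 0] [244.1 254.1]
[0.011, 0, -0.019] [225.8 254.1]
[0, 0, -0.019] [243.3 254.1]
[0.011, 0.0, -0.03] [234.9 254.1]
0.08 [246.3 251.9]
0.061 [231.3 252.1]
0 [198.1 252.6]
[-1.64251109e-03 -6.52663207e+01  5.88603213e+00 -3.00007796e+01
  1.48820132e-02  3.38969054e-03 -8.50427514e-04] [0.56062825 0.25946973 0.17764433]
TCP scene (np.float64(189.33126127580783), np.float64(212.76676840141945)) cap (np.float64(185.47795283552597), np.float64(212.3453419403875))
```

View pics/s1.png

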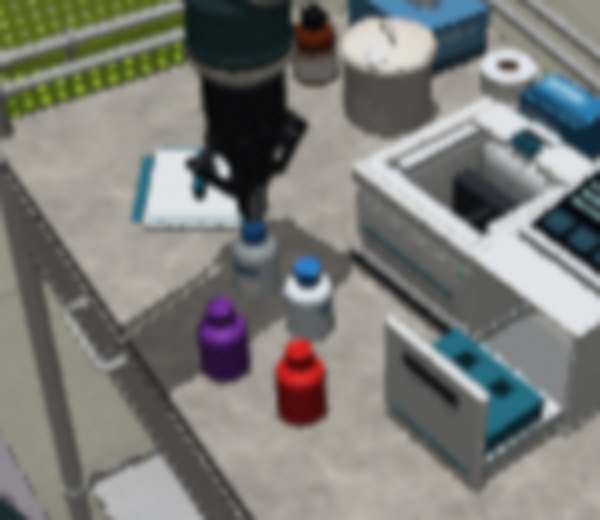

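The scene crop shows the shut fingertip just on top of bottle A's cap, at crop (215,253). In the wrist view too, the finger ends look about 20 mm behind the reported TCP. So I'll go about 20 mm lower with the fingers open.

```bash
python3 -m crank '0 0 -3 0 0 0 -1;0 0 0 0 0 0 -1;0 0 0 0 0 0 -1;0 0 0 0 0 0 -1;0 0 0 0 0 0 -1;0 0 0 0 0 0 -1;0 0 2.5 0 0 0 -1;0 0 2.3 0 0 0 -1;0 0 0 0 0 0 -1' 
python3 -m crank '0 0 0 0 0 0 1;0 0 0 0 0 0 1;0 0 0 0 0 0 1;0 0 0 0 0 0 1;0 0 0 0 0 0 1;0 0 0 0 0 0 1' 45
```

```text
clock: 9.2
tool_pos: [0.4312, 0.1861, 0.039]
eef_rot: [-3.138, 0.002, 1.723]
contact_force: [0.1, 0.6, 0.5]
finger_gap: 1.003
gripper_force: 0.0
clock: 9.8
tool_pos: [0.4329, 0.1872, 0.0419]
eef_rot: [3.141, -0.0, 1.723]
contact_force: [-2.0, -0.4, 10.2]
finger_gap: 0.264
gripper_force: 43.6
```

Gripped, with the gap at 22 mm. I'll lift it and look at the bay from close above.

```bash
python3 -m crank '0 0 -2 0 0 0 1;0 0 -4 0 0 0 1;0 0 -5 0 0 0 1;0 0 -5 0 0 0 1;0 0 -5 0 0 0 1;-3.35 2.3 0 0 0 0 1;-3.35 2.3 0 0 0 0 1;-3.35 2.3 0 0 0 0 1;-3.35 2.3 0 0 0 0 1;-3.35 2.3 0 0 0 0 1;-3.35 2.3 0 0 0 0 1;0 0 0 0 0 0 1'
python3 - <<'E'
from h import *
c=cam('wrist'); save(c,'pics/w5.png',None,1.56); print(ray(c,192,256)[0])
p=vision.camera('wrist'); 
for t,z in {'bay_well_left':.026,'bay_well_right':.026,'bay_seat':.118}.items(): spots(c,t,z)
E
```

```text
clock: 11.0
tool_pos: [0.6013, 0.0043, 0.251]
eef_rot: [-3.142, 0.003, 1.718]
contact_force: [-0.9, 0.8, -2.2]
finger_gap: 0.265
gripper_force: 44.6
[0.58938497 0.08554468 0.41832715]
wrist bay_well_left 0.63 px 66 280 [0.6172 0.1203 0.026 ]
wrist bay_well_left 0.17 px 192 162 [ 0.4793 -0.0668  0.026 ]
wrist bay_well_right 0.59 px 120 281 [0.6293 0.0562 0.026 ]
wrist bay_seat 0.61 px 95 288 [0.6222 0.0881 0.118 ]
```

View pics/w5.png

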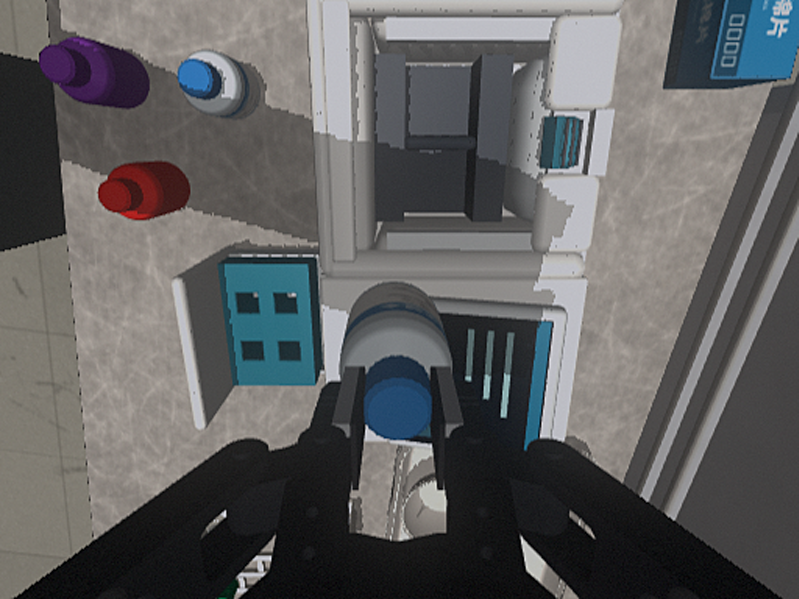

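The wrist view shows both bay wells: the dark walls' inner edges are at cols ≈405 and 473 and the divider at rows ≈136–150 of the enlarged picture. Bottle A hangs upright, and the second blue-capped bottle is at (85,215). Now I'll compute the bay's pose.

```bash
python3 - <<'E'
from h import *
c=cam('wrist'); P=lambda q,r,z: atz(c,r/1.56,q/1.56,z)
print('divider',P(439,142.5,.074).round(4))
for q in (375,405,473,483,512): print(q,P(q,142,.074).round(4),P(q,142,.026).round(4))
g=cv2.cvtColor(c['img'],cv2.COLOR_RGB2GRAY)
for r in (70,110,125): print(r,[(q,int(g[r,q])) for q in range(196,352,2)])
print([(r,int(g[r,281])) for r in range(20,160,2)])
for a,r,q in blobs(c,(85,100,50),(97,255,255),30): print('teal',a,r.round(),q.round(),atz(c,r,q,.13).round(4))
s=sense(); print(s['tool_pos'],s['eef_rot'])
E
```

```text
divider [0.6166 0.0974 0.074 ]
375 [0.5711 0.0908 0.074 ] [0.5689 0.0908 0.026 ]
405 [0.5924 0.094  0.074 ] [0.5932 0.0945 0.026 ]
473 [0.6407 0.1015 0.074 ] [0.6482 0.103  0.026 ]
483 [0.6478 0.1026 0.074 ] [0.6563 0.1042 0.026 ]
512 [0.6684 0.1057 0.074 ] [0.6798 0.1078 0.026 ]
70 [(196, 142), (198, 140), (200, 139), (202, 129), (204, 190), (206, 191), (208, 192), (210, 178), (212, 195), (214, 192), (216, 192), (218, 191), (220, 191), (222, 190), (224, 189), (226, 196), (228, 120), (230, 123), (232, 156), (234, 171), (236, 139), (238, 112), (240, 84), (242, 57), (244, 96), (246, 93), (248, 93), (250, 95), (252, 94), (254, 92), (256, 90), (258, 90), (260, 94), (262, 56), (264, 80), (266, 90), (268, 89), (270, 90), (272, 89), (274, 88), (276, 91), (278, 89), (280, 88), (282, 87), (284, 85), (286, 86), (288, 85), (290, 85), (292, 83), (294, 85), (296, 84), (298, 83), (300, 85), (302, 46), (304, 38), (306, 38), (308, 41), (310, 84), (312, 79), (314, 80), (316, 82), (318, 81), (320, 80), (322, 83), (324, 81), (326, 79), (328, 80), (330, 79), (332, 83), (334, 93), (336, 107), (338, 120),
[... 2147 characters left out ...]
 85), (80, 86), (82, 85), (84, 84), (86, 84), (88, 86), (90, 86), (92, 87), (94, 42), (96, 54), (98, 56), (100, 38), (102, 41), (104, 51), (106, 52), (108, 51), (110, 50), (112, 51), (114, 53), (116, 51), (118, 54), (120, 52), (122, 51), (124, 53), (126, 51), (128, 51), (130, 50), (132, 49), (134, 50), (136, 49), (138, 51), (140, 46), (142, 135), (144, 84), (146, 75), (148, 75), (150, 77), (152, 85), (154, 61), (156, 139), (158, 131)]
teal 132 100.0 358.0 [0.6853 0.0999 0.13  ]
teal 56 99.0 365.0 [0.6913 0.1019 0.13  ]
teal 31 103.0 369.0 [0.6958 0.099  0.13  ]
teal 3617 211.0 173.0 [ 0.5193 -0.0405  0.13  ]
[0.59913416 0.01026762 0.25142933] [ 3.14137765e+00 -4.94724263e-04  1.72439056e+00]
```

```bash
python3 - <<'E'
from h import *
c=cam('wrist'); u=R.from_euler('z',8.4,degrees=True)
for r in (34.5,46,49,93.5,99.5,103,141): print(r,'z.026',u.inv().apply(atz(c,r,282.5,.026)).round(4),'z.074',u.inv().apply(atz(c,r,282.5,.074)).round(4),'z.13',u.inv().apply(atz(c,r,282.5,.13))[1].round(4))
for q in (263,302): print(q,u.inv().apply(atz(c,70,q,.026)).round(4))
for q in (261.5,309): print(q,u.inv().apply(atz(c,70,q,.074)).round(4))
s=sense();print(u.inv().apply(s['tool_pos']).round(4))
M=u.inv().apply
for p in [(.4827,-.0571,0),(.4888,-.1006,0)]: print('well',M(p).round(4))
for k in ('bay_seat','cover_grip'):
  for q in nets.trace('wrist',k)[:1]: print(k,q['at'])
E
```

```text
34.5 z.026 [0.6276 0.0715 0.026 ] z.074 [0.6234 0.0633 0.074 ] z.13 0.0537
46 z.026 [0.628 0.059 0.026] z.074 [0.6238 0.0523 0.074 ] z.13 0.0445
49 z.026 [0.6282 0.0557 0.026 ] z.074 [0.624  0.0494 0.074 ] z.13 0.042
93.5 z.026 [0.6301 0.004  0.026 ] z.074 [0.6256 0.004  0.074 ] z.13 0.0041
99.5 z.026 [ 0.6303 -0.0033  0.026 ] z.074 [ 0.6259 -0.0024  0.074 ] z.13 -0.0013
103 z.026 [ 0.6305 -0.0076  0.026 ] z.074 [ 0.626  -0.0062  0.074 ] z.13 -0.0045
141 z.026 [ 0.6323 -0.0566  0.026 ] z.074 [ 0.6276 -0.0492  0.074 ] z.13 -0.0405
263 [0.6047 0.0317 0.026 ]
302 [0.6534 0.032  0.026 ]
261.5 [0.6017 0.0284 0.074 ]
309 [0.6538 0.0287 0.074 ]
[ 0.5942 -0.0775  0.2515]
well [ 0.4692 -0.127   0.    ]
well [ 0.4689 -0.1709  0.    ]
bay_seat [0.3474, 0.5639]
```

```bash
python3 -m crank '2.7 .87 0 0 0 .2 1;2.7 .87 0 0 0 .2 1;2.7 .87 0 0 0 0 1;2.7 .87 0 0 0 0 1;0 0 0 0 0 0 1;0 0 3 0 0 0 1;0 0 3 0 0 0 1;0 0 0 0 0 0 1'
python3 - <<'E'
from h import *
to((.617,.1225,.07)); print(sense()['contact_force'])
c=cam('wrist'); save(c,'pics/w6.png',None,1.56)
E
```

```text
clock: 12.25
tool_pos: [0.616, 0.1209, 0.188]
eef_rot: [-3.136, 0.001, 1.716]
contact_force: [-0.5, 0.1, -1.5]
finger_gap: 0.263
gripper_force: 44.6
shift cm tool [ 0.16  0.19 11.8 ]
[-0.54433778  0.06524336 -1.46018361]
```

View pics/w6.png

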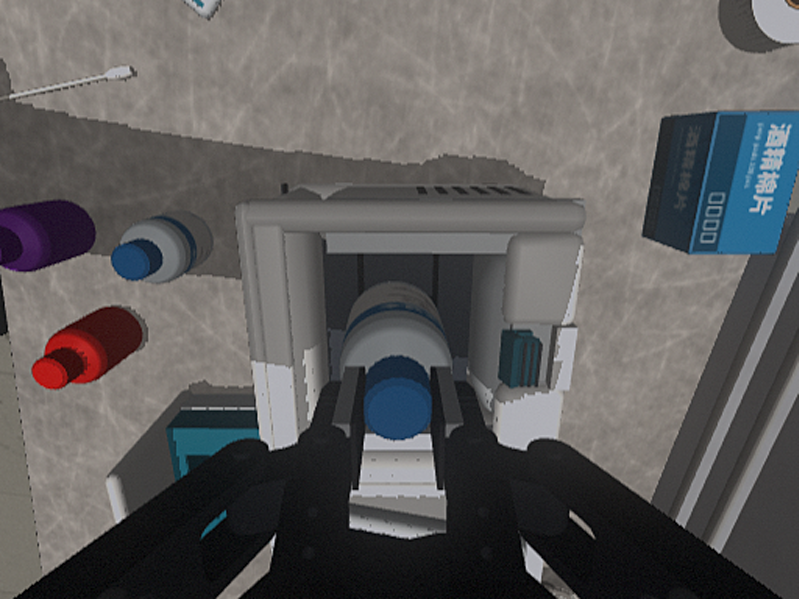

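```bash
python3 -m crank '.15 .15 3 0 0 0 1;0 0 3 0 0 0 1;0 0 2 0 0 0 1;0 0 1.5 0 0 0 1;0 0 1 0 0 0 1;0 0 0 0 0 0 1'
python3 -m crank '0 0 .6 0 0 0 1;0 0 .4 0 0 0 1;0 0 0 0 0 0 1'
```

```text
clock: 12.9
tool_pos: [0.6193, 0.1228, 0.0861]
eef_rot: [-3.141, 0.0, 1.716]
contact_force: [-0.2, -0.5, -0.5]
finger_gap: 0.264
gripper_force: 44.7
clock: 13.2
tool_pos: [0.6193, 0.1229, 0.0761]
eef_rot: [3.141, 0.0, 1.716]
contact_force: [-0.4, 0.8, -0.8]
finger_gap: 0.261
gripper_force: 44.7
```

```bash
python3 -m crank '0 0 .5 0 0 0 1;0 0 .3 0 0 0 1;0 0 0 0 0 0 1;0 0 0 0 0 0 .3;0 0 0 0 0 0 .2;0 0 0 0 0 0 .1'
python3 -m crank '0 0 0 0 0 0 .1;0 0 0 0 0 0 .1;0 0 -2 0 0 0 .1;0 0 -4 0 0 0 .1;0 0 -5 0 0 0 .1;0 0 -5 0 0 0 .1;0 0 0 0 0 0 .1'
python3 - <<'E'
from h import *
c=cam('wrist'); save(c,'pics/w7.png',None,1.56)
for a,r,q in blobs(c,(98,100,60),(118,255,255),30): print('blue',a,round(r),round(q),atz(c,r,q,.104).round(4),atz(c,r,q,.078).round(4))
E
```

```text
clock: 13.8
tool_pos: [0.6194, 0.1229, 0.0682]
eef_rot: [3.141, 0.0, 1.716]
contact_force: [0.1, 0.3, 0.7]
finger_gap: 0.45
gripper_force: 0.0
clock: 14.5
tool_pos: [0.622, 0.1229, 0.2352]
eef_rot: [3.132, -0.001, 1.716]
contact_force: [0.6, -0.9, -0.6]
finger_gap: 0.448
gripper_force: 0.0
blue 3281 114 439 [0.7975 0.2107 0.104 ] [0.8139 0.2114 0.078 ]
blue 354 159 98 [0.4606 0.1164 0.104 ] [0.4477 0.1088 0.078 ]
blue 399 175 249 [0.618  0.1211 0.104 ] [0.6188 0.114  0.078 ]
blue 309 321 236 [ 0.6281 -0.0709  0.104 ] [ 0.6298 -0.0948  0.078 ]
blue 61 328 300 [ 0.7114 -0.071   0.104 ] [ 0.7203 -0.0949  0.078 ]
blue 138 339 237 [ 0.6324 -0.0995  0.104 ] [ 0.6345 -0.1258  0.078 ]
```

```bash
python3 -m crank '.29 -4.39 0 0 0 0 -.3;.29 -4.39 0 0 0 0 -.3;.29 -4.39 0 0 0 0 -.3;.29 -4.39 0 0 0 0 -.3;0 0 0 0 0 0 -.3;0 0 4 0 0 0 -.3;0 0 4 0 0 0 -.3;0 0 0 0 0 0 -.3'
python3 - <<'E'
from h import *
to((.4465,.109,.042))
c=cam('wrist')
for a,r,q in blobs(c,(98,100,60),(118,255,255),30): print('blue',a,round(r),round(q),atz(c,r,q,.078).round(4))
for a,r,q in blobs(c,(120,70,30),(179,255,255),100): print('pr',a,round(r),round(q),atz(c,r,q,.06).round(4))
E
```

```text
clock: 15.35
tool_pos: [0.4413, 0.108, 0.1444]
eef_rot: [-3.135, 0.003, 1.716]
contact_force: [-0.3, 0.2, 1.4]
finger_gap: 0.647
gripper_force: 0.0
shift cm tool [ 0.06  0.6  10.23]
blue 640 193 261 [0.4464 0.1095 0.078 ]
blue 725 221 480 [0.6402 0.112  0.078 ]
pr 2403 172 167 [0.3611 0.1109 0.06  ]
```

```bash
python3 -m crank '.1 .3 3 0 0 0 -.3;0 0 3 0 0 0 -.3;0 0 2.5 0 0 0 -.3;0 0 1.6 0 0 0 -.3;0 0 0 0 0 0 -.3;0 0 0 0 0 0 1;0 0 0 0 0 0 1;0 0 0 0 0 0 1;0 0 0 0 0 0 1;0 0 0 0 0 0 1' 45
python3 -m crank '0 0 -2 0 0 0 1;0 0 -4 0 0 0 1;0 0 -5 0 0 0 1;0 0 -5 0 0 0 1;0 0 -3 0 0 0 1;0 0 0 0 0 0 1'
python3 - <<'E'
from h import *
to((.6265,.061,.235)); 
c=cam('wrist')
for a,r,q in blobs(c,(98,100,60),(118,255,255),30): print('blue',a,round(r),round(q),atz(c,r,q,sense()['tool_pos'][2]+.036).round(4))
E
```

```text
clock: 16.4
tool_pos: [0.4476, 0.1108, 0.0487]
eef_rot: [3.14, -0.001, 1.716]
contact_force: [-2.0, -0.1, 12.3]
finger_gap: 0.255
gripper_force: 43.5
clock: 17.0
tool_pos: [0.4485, 0.1109, 0.2419]
eef_rot: [3.135, -0.003, 1.716]
contact_force: [-0.2, -0.4, -2.2]
finger_gap: 0.259
gripper_force: 44.4
shift cm tool [-7.51 16.89  0.78]
blue 372 185 406 [0.5154 0.16   0.2754]
blue 97 195 255 [0.4438 0.145  0.2754]
blue 1715 250 254 [0.4478 0.1145 0.2754]
blue 281 338 464 [0.5783 0.074  0.2754]
```

```bash
python3 -m crank '-1.87 4.22 0 0 0 0 1;-1.87 4.22 0 0 0 0 1;-1.87 4.22 0 0 0 0 1;-1.87 4.24 0 0 0 0 1;0 0 0 0 0 0 1;0 0 4 0 0 0 1;0 0 1 0 0 0 1;0 0 0 0 0 0 1'
python3 - <<'E'
from h import *
to((.6265,.062,.073)); 
c=cam('wrist'); save(c,'pics/w8.png',None,1.56)
E
```

```text
clock: 17.85
tool_pos: [0.6233, 0.0608, 0.1854]
eef_rot: [-3.138, 0.0, 1.716]
contact_force: [0.6, -0.1, -0.9]
finger_gap: 0.256
gripper_force: 44.6
shift cm tool [ 0.08  0.38 11.24]
```

View pics/w8.png

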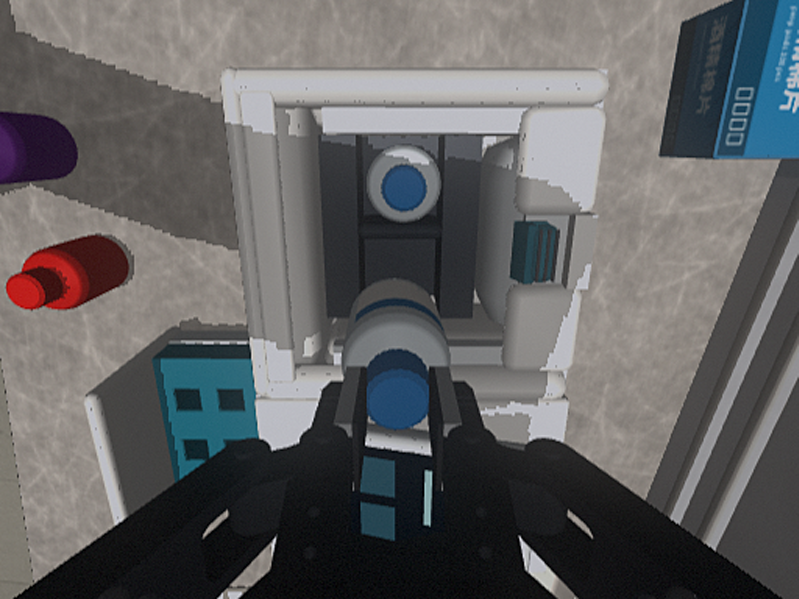

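Bottle A stands upright in the left well at (190,405), and B is above the right one. Lowering B.

```bash
python3 -m crank '.08 .25 3 0 0 0 1;0 0 3 0 0 0 1;0 0 2 0 0 0 1;0 0 1.2 0 0 0 1;0 0 1 0 0 0 1;0 0 0 0 0 0 1'
python3 -m crank '0 0 .5 0 0 0 1;0 0 .3 0 0 0 1;0 0 0 0 0 0 1'
```

```text
clock: 18.5
tool_pos: [0.6271, 0.062, 0.0851]
eef_rot: [-3.141, 0.0, 1.716]
contact_force: [-0.8, 0.1, -1.6]
finger_gap: 0.257
gripper_force: 44.7
clock: 18.8
tool_pos: [0.6271, 0.062, 0.0773]
eef_rot: [3.141, 0.0, 1.716]
contact_force: [-0.2, 0.1, -1.9]
finger_gap: 0.251
gripper_force: 44.7
```

```bash
python3 -m crank '0 0 .4 0 0 0 1;0 0 0 0 0 0 1;0 0 0 0 0 0 .3;0 0 0 0 0 0 .1;0 0 0 0 0 0 .1;0 0 0 0 0 0 .1;0 0 0 0 0 0 .1;0 0 -3 0 0 0 .1;0 0 -5 0 0 0 .1;0 0 -5 0 0 0 .1;0 0 -4 0 0 0 .1'
python3 -m crank '3.5 -2.4 0 0 0 0 -1;3.5 -2.4 0 0 0 0 -1;3.5 -2.4 0 0 0 0 -1;3.5 -2.4 0 0 0 0 -1;3.5 -2.4 0 0 0 0 -1;3.5 -2.4 0 0 0 0 -1;0 0 0 0 0 0 -1;0 0 0 0 0 0 -1'
python3 - <<'E'
from h import *
c=cam('wrist'); save(c,'pics/w9.png',None,1.56)
for t,z in {'cover_grip':.022,'cover_lip':.002,'cover_tongue':.002}.items(): spots(c,t,z,2)
for a,r,q in blobs(c,(85,90,40),(105,255,255),60): print('teal',a,round(r),round(q),atz(c,r,q,.034).round(4))
for a,r,q in blobs(c,(98,100,60),(118,255,255),60): print('blue',a,round(r),round(q),atz(c,r,q,.104).round(4))
E
```

```text
clock: 19.9
tool_pos: [0.6273, 0.0616, 0.2461]
eef_rot: [3.14, 0.0, 1.716]
contact_force: [1.6, 0.7, -0.0]
finger_gap: 0.446
gripper_force: 0.0
clock: 20.7
tool_pos: [0.4538, 0.2495, 0.2434]
eef_rot: [3.141, -0.0, 1.718]
contact_force: [0.4, -0.9, -0.3]
finger_gap: 1.005
gripper_force: 0.0
wrist cover_grip 0.69 px 80 261 [0.4479 0.3465 0.022 ]
wrist cover_lip 0.83 px 45 222 [0.3931 0.3814 0.002 ]
wrist cover_tongue 0.57 px 114 296 [0.5028 0.3126 0.002 ]
teal 966 47 227 [0.4036 0.3765 0.034 ]
teal 177 43 294 [0.4794 0.3918 0.034 ]
teal 501 81 264 [0.4517 0.3459 0.034 ]
teal 126 116 233 [0.4195 0.2998 0.034 ]
teal 95 112 296 [0.4972 0.3159 0.034 ]
teal 669 236 503 [0.8262 0.1888 0.034 ]
teal 2821 276 16 [0.1242 0.0178 0.034 ]
teal 80 287 295 [0.5454 0.0595 0.034 ]
teal 373 341 255 [ 0.4989 -0.053   0.034 ]
blue 327 81 264 [0.4496 0.3427 0.104 ]
blue 366 242 506 [0.7608 0.2089 0.104 ]
```

View pics/w9.png

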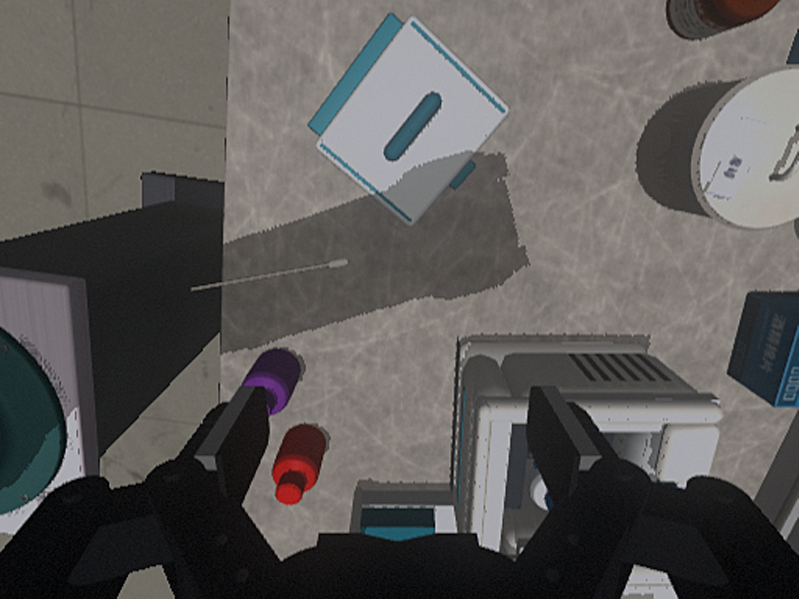

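The wrist view shows the cover flat, with the rib at (126,412), the lip at upper left (75,355) and the tongue at lower right (174,462), all in enlarged pixels. Now its exact pose.

```bash
python3 - <<'E'
from h import *
c=cam('wrist')
h=cv2.cvtColor(c['img'],cv2.COLOR_RGB2HSV); m=cv2.inRange(h,(85,90,40),(118,255,255))
n,l,s,ce=cv2.connectedComponentsWithStats(m)
def pts(q,r,z): k=l[int(r),int(q)]; 
for i in range(1,n):
    if s[i,4]<60 or ce[i][1]>130 or ce[i][0]>310: continue
    rr,qq=np.nonzero(l==i); z=.033 if s[i,4]<800 and abs(ce[i][1]-81)<4 else .004
    P=np.array([atz(c,a,b,z)[:2] for a,b in zip(rr,qq)]); w,v=np.linalg.eigh(np.cov(P.T))
    print(s[i,4],ce[i].round(),P.mean(0).round(4),'long axis deg',np.degrees(np.arctan2(v[1,1],v[0,1])).round(1),'len',np.ptp(P@v[:,1]).round(4),'wid',np.ptp(P@v[:,0]).round(4))
s=sense();print(s['tool_pos'],s['eef_rot'],s['joint_positions'].round(2))
E
```

```text
975 [226.  45.] [0.4003 0.3799] long axis deg 58.1 len 0.1079 wid 0.013
185 [291.  40.] [0.4811 0.3975] long axis deg 148.2 len 0.1003 wid 0.0029
497 [263.  79.] [0.4516 0.3457] long axis deg 58.3 len 0.0604 wid 0.012
127 [232. 114.] [0.4174 0.2975] long axis deg 148.3 len 0.0996 wid 0.0025
98 [295. 110.] [0.5016 0.3148] long axis deg 57.6 len 0.0259 wid 0.0067
[0.45484134 0.24802739 0.24314222] [3.14154903e+00 3.95823995e-04 1.71425609e+00] [-1.03  0.21  0.54  1.85 -0.12  1.12 -0.3 ]
```

```bash
python3 -m crank '0 0 2 0 0 8.05 -1;0 0 2 0 0 8.05 -1;0 0 2 0 0 8.05 -1;0 0 2 0 0 8.05 -1;0 0 1 0 0 8.05 -1;4.08 -2.7 0 0 0 0 -1;4.08 -2.7 0 0 0 0 -1;0 0 0 0 0 0 -1;0 0 0 0 0 0 -1' 100
python3 - <<'E'
from h import *
c=cam('wrist'); save(c,'pics/w10.png',None,1.56)
h=cv2.cvtColor(c['img'],cv2.COLOR_RGB2HSV); m=cv2.inRange(h,(85,90,40),(118,255,255))
n,l,s,ce=cv2.connectedComponentsWithStats(m)
for i in range(1,n):
    if s[i,4]<300: continue
    rr,qq=np.nonzero(l==i)
    P=np.array([atz(c,a,b,.033)[:2] for a,b in zip(rr,qq)]); w,v=np.linalg.eigh(np.cov(P.T))
    print(s[i,4],ce[i].round(),P.mean(0).round(4),'long axis deg',np.degrees(np.arctan2(v[1,1],v[0,1])).round(1),np.ptp(P@v[:,1]).round(4))
to((.452,.3462,0),(np.pi,0,np.radians(58)))
E
```

```text
clock: 21.85
tool_pos: [0.4517, 0.3468, 0.1527]
eef_rot: [3.141, 0.001, 1.014]
contact_force: [0.1, -1.5, 0.3]
finger_gap: 1.001
gripper_force: 0.0
1080 [199. 167.] [0.4098 0.3846] long axis deg 58.2 0.0961
641 [255. 176.] [0.453  0.3476] long axis deg 58.1 0.0605
shift cm tool [ 0.05 -0.04 15.29]
turn deg [0.03 0.05 0.01]
```

```bash
python3 -m crank '.1 0 4 0 0 0 -.3;0 0 4 0 0 0 -.3;0 0 4 0 0 0 -.3;0 0 2 0 0 0 -.3;0 0 1 0 0 0 -.3;0 0 .5 0 0 0 -.3;0 0 0 0 0 0 -.3;0 0 0 0 0 0 -.3'
python3 - <<'E'
from h import *
s=sense(); c=cam('wrist'); save(c,'pics/w10.png',None,1.56)
E
```

```text
clock: 22.7
tool_pos: [0.4528, 0.3478, -0.0007]
eef_rot: [3.141, -0.002, 1.013]
contact_force: [0.8, 0.3, -0.4]
finger_gap: 0.653
gripper_force: 0.0
```

View pics/w10.png

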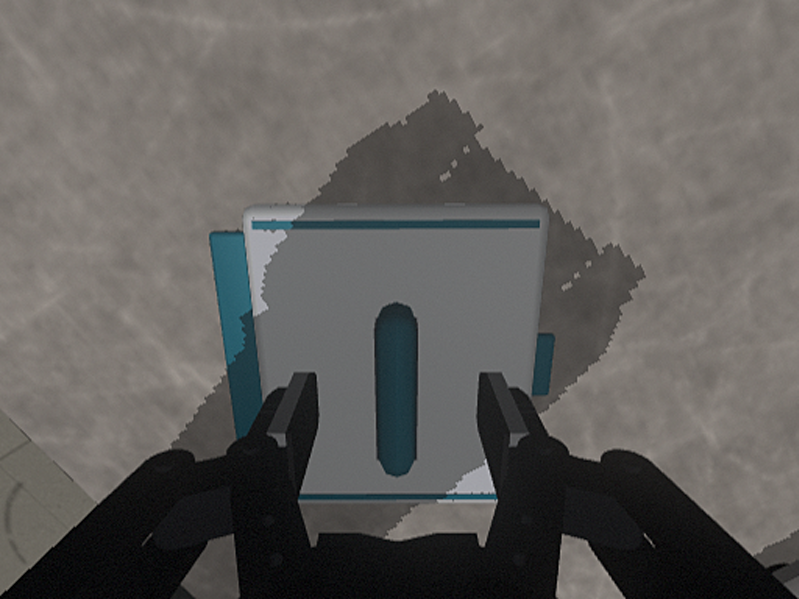

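The fingers straddle the rib, which spans rows 305–475 at col 396. I'll go a little lower and close.

```bash
python3 -m crank '0 0 .6 0 0 0 -.3;0 0 0 0 0 0 -.3;0 0 0 0 0 0 1;0 0 0 0 0 0 1;0 0 0 0 0 0 1;0 0 0 0 0 0 1;0 0 0 0 0 0 1;0 0 0 0 0 0 1' 100
python3 -m crank '0 0 -1 0 0 0 1;0 0 -2 0 0 0 1;0 0 -3 0 0 0 1;0 0 -3 0 0 0 1;0 0 -3 0 0 0 1;0 0 0 0 0 0 1'
```

```text
clock: 23.55
tool_pos: [0.4522, 0.3476, -0.0074]
eef_rot: [-3.141, -0.0, 1.013]
contact_force: [-3.0, -1.5, 8.0]
finger_gap: 0.133
gripper_force: 98.9
clock: 24.15
tool_pos: [0.4537, 0.3486, 0.1163]
eef_rot: [3.14, -0.005, 1.013]
contact_force: [0.4, -0.2, -1.1]
finger_gap: 0.136
gripper_force: 97.8
```

```bash
python3 - <<'E'
from h import *
c=cam('wrist'); save(c,'pics/w11.png',None,1.56)
s=sense(); p=np.array(s['tool_pos']); T=R.from_euler('xyz',s['eef_rot'])
h=cv2.cvtColor(c['img'],cv2.COLOR_RGB2HSV); m=cv2.inRange(h,(85,80,30),(118,255,255))
n,l,st,ce=cv2.connectedComponentsWithStats(m)
for i in range(1,n):
    if st[i,4]<60: continue
    rr,qq=np.nonzero(l==i); Q=np.array([T.inv().apply(atz(c,a,b,p[2]+.0174)-p) for a,b in zip(rr,qq)])*1000
    a=np.polyfit(Q[:,1],Q[:,0],1)
    print(st[i],'mean',Q.mean(0).round(1),'x',Q[:,0].min().round(1),Q[:,0].max().round(1),'y',Q[:,1].min().round(1),Q[:,1].max().round(1),'slope deg',np.degrees(np.arctan(a[0])).round(2))
E
```

```text
[158 143 193   5 944] mean [ 56.8   0.3 -17.2] x 55.7 57.9 y -49.4 51.3 slope deg -0.03
[ 130  150   38  141 2922] mean [ 15.6 -58.7 -17.4] x -33.2 54.3 y -64.9 -52.5 slope deg 7.62
[ 241  200   28  113 2437] mean [-10.4   1.  -17.4] x -50.1 26.1 y -6.9 8.8 slope deg 5.17
[345 218  15  40 441] mean [  2.7  57.8 -17.4] x -10.2 15.1 y 54.6 61.0 slope deg 1.89
[237 324  36   3 108] mean [-60.4   0.9 -17.6] x -61.3 -59.6 y -10.5 12.3 slope deg -0.17
```

View pics/w11.png

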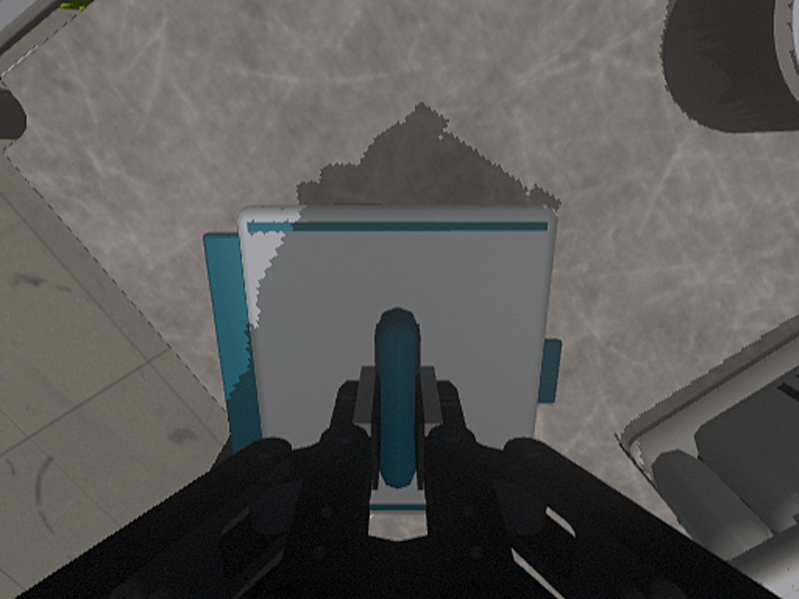

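The cover is held square: the stripes are at tool x +57 and −60 mm, so its centre is 1.8 mm toward −x. I'll carry it past the bay and measure the ledge and the rear rims on the way.

```bash
python3 -m crank '0 0 -3 0 0 -8 1;0 0 -3 0 0 -8 1;0 0 -3 0 0 -8 1;0 0 -3 0 0 -8 1;0 0 -3 0 0 -8.3 1;0 0 0 0 0 0 1'
python3 -m crank '-4.07 1.05 0 0 0 0 1;-4.07 1.05 0 0 0 0 1;-4.07 1.05 0 0 0 0 1;-4.07 1.05 0 0 0 0 1;-4.07 1.05 0 0 0 0 1;-4.07 1.05 0 0 0 0 1;-4.07 1.05 0 0 0 0 1;-4.07 1.05 0 0 0 0 1;-4.07 1.05 0 0 0 0 1;0 0 0 0 0 0 1;0 0 0 0 0 0 1'
python3 - <<'E'
from h import *
c=cam('wrist'); np.save('w12.npy',c,allow_pickle=True); save(c,'pics/w12.png',(0,180,150,430),2.8); s=sense(); print(s['tool_pos'],s['eef_rot'])
E
```

```text
clock: 24.8
tool_pos: [0.4532, 0.3481, 0.2653]
eef_rot: [3.138, -0.003, 1.722]
contact_force: [0.8, -0.5, -1.2]
finger_gap: 0.136
gripper_force: 98.0
clock: 25.9
tool_pos: [0.5985, -0.0021, 0.2609]
eef_rot: [-3.14, 0.0, 1.714]
contact_force: [-0.7, 0.6, -0.5]
finger_gap: 0.132
gripper_force: 98.1
[ 0.59842233 -0.00071127  0.26110341] [-3.13994226e+00 -1.03135489e-04  1.71592731e+00]
```

View pics/w12.png

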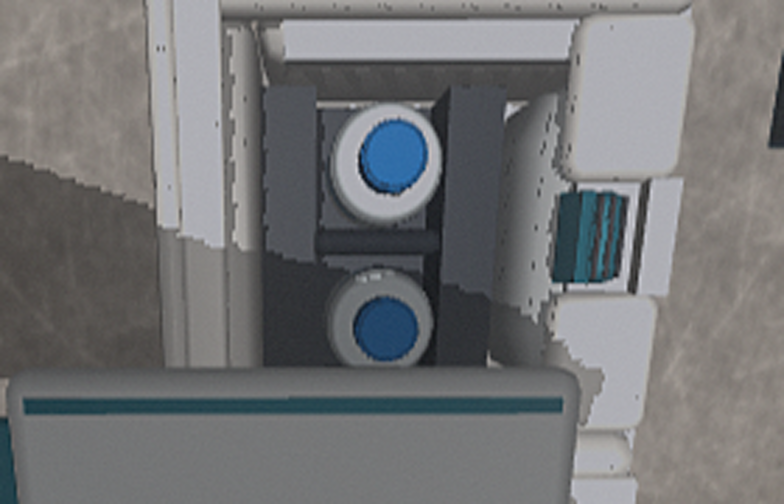

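```bash
python3 - <<'E'
from h import *
c=np.load('w12.npy',allow_pickle=True).item(); u=R.from_euler('z',8.4,degrees=True).inv()
P=lambda q,r,z: u.apply(atz(c,r/2.8,150+q/2.8,z))[:2].round(4)
print('ledge edge',P(222,30,.13),P(222,120,.13),P(225,240,.13),P(229,340,.13))
print('ledge outer front',P(148,5,.13),P(160,230,.13))
print('rear rim front',P(572,60,.13),P(566,150,.13),P(553,330,.13),P(549,410,.13),' rear outer',P(693,60,.13),P(655,380,.13))
print('left rim inner',P(420,18,.13),P(420,20,.118),'rail inner',P(420,60,.118))
print('catch',P(557,235,.13),'rows',P(590,190,.137),P(590,283,.137))
print('cap A',P(395,156,.106),'cap B',P(386,328,.106),'divider',P(378,241,.074))
g=cv2.cvtColor(c['img'],cv2.COLOR_RGB2GRAY).astype(int)
print([(q,g[25,q]) for q in range(196,240)]); print([(q,g[45,q]) for q in range(345,362)]); print([(q,g[115,q]) for q in range(335,356)])
print([(r,g[r,300]) for r in range(0,36)])
E
```

```text
ledge edge [0.57   0.0621] [0.5692 0.0362] [ 0.569  -0.0011] [ 0.5694 -0.0347]
ledge outer front [0.5468 0.0691] [0.5468 0.0023]
rear rim front [0.6828 0.0531] [0.6836 0.0266] [ 0.6849 -0.0317] [ 0.6862 -0.0603]  rear outer [0.7218 0.0529] [ 0.7237 -0.0496]
left rim inner [0.6332 0.0651] [0.6348 0.0675] rail inner [0.6354 0.0558]
catch [0.6832 0.    ] rows [0.6906 0.0138] [ 0.6939 -0.0156]
cap A [0.6294 0.0277] cap B [ 0.6281 -0.0326] divider [ 6.272e-01 -5.000e-04]
[(196, np.int64(125)), (197, np.int64(122)), (198, np.int64(122)), (199, np.int64(127)), (200, np.int64(127)), (201, np.int64(130)), (202, np.int64(103)), (203, np.int64(124)), (204, np.int64(170)), (205, np.int64(175)), (206, np.int64(176)), (207, np.int64(173)), (208, np.int64(176)), (209, np.int64(176)), (210, np.int64(174)), (211, np.int64(161)), (212, np.int64(141)), (213, np.int64(179)), (214, np.int64(174)), (215, np.int64(178)), (216, np.int64(176)), (217, np.int64(175)), (218, np.int64(178)), (219, np.int64(174)), (220, np.int64(176)), (221, np.int64(176)), (222, np.int64(175)), (223, np.int64(177)), (224, np.int
[... 1197 characters left out ...]
t64(125)), (2, np.int64(116)), (3, np.int64(128)), (4, np.int64(112)), (5, np.int64(93)), (6, np.int64(85)), (7, np.int64(152)), (8, np.int64(180)), (9, np.int64(176)), (10, np.int64(174)), (11, np.int64(177)), (12, np.int64(175)), (13, np.int64(175)), (14, np.int64(176)), (15, np.int64(176)), (16, np.int64(174)), (17, np.int64(174)), (18, np.int64(176)), (19, np.int64(178)), (20, np.int64(168)), (21, np.int64(109)), (22, np.int64(54)), (23, np.int64(73)), (24, np.int64(79)), (25, np.int64(76)), (26, np.int64(74)), (27, np.int64(72)), (28, np.int64(72)), (29, np.int64(71)), (30, np.int64(73)), (31, np.int64(75)), (32, np.int64(72)), (33, np.int64(68)), (34, np.int64(70)), (35, np.int64(60))]
```

From the crop, the ledge edge is at cols 222–229, the rear rims at 549–572, and both bottles stand upright in their wells. That was my 15th picture view, one more than allowed, so from here I'll work by numbers only. The ledge and rear rims both put the seat at x′=0.6265. I'll tilt the cover and set up the hooking approach.

```bash
cat >> h.py <<'E'
SEAT=np.array([.6202,.0906,.118]); YAW=8.4
def goal(X,Z,th,Y=0.,off=(-.0018,.0003,-.0074)):
    A=R.from_euler('z',YAW,degrees=True); Rt=R.from_euler('z',YAW+90,degrees=True)*R.from_euler('x',180,degrees=True)*R.from_rotvec([-np.radians(th),0,0])
    p=SEAT+A.apply([X/1000,Y/1000,Z/1000])-Rt.apply(off)
    s=sense(); Rc=R.from_euler('xyz',s['eef_rot'])
    print('goal',X,Z,th,p.round(4),'shift cm',(Rc.inv().apply(p-s['tool_pos'])*100).round(2),'turn',np.degrees((Rc.inv()*Rt).as_rotvec()).round(2))
def cover(off=(-.0018,.0003,-.0074)):
    s=sense(); Rc=R.from_euler('xyz',s['eef_rot']); A=R.from_euler('z',YAW,degrees=True)
    print('cover X,Y,Z mm',(A.inv().apply(s['tool_pos']+Rc.apply(off)-SEAT)*1000).round(1),'F ana',A.inv().apply(s['contact_force']).round(1),'M',np.round(s['wrist_torque'],2))
E
python3 -m crank '0 0 0 -6 0 0 1;0 0 0 -6 0 0 1;0 0 0 0 0 0 1;0 0 0 0 0 0 1'
python3 -c "
from h import *
goal(16,60,12);goal(16,30,12);cover()"
```

```text
clock: 26.35
tool_pos: [0.5984, 0.0005, 0.2624]
eef_rot: [2.933, -0.001, 1.719]
contact_force: [0.2, 0.6, -1.4]
finger_gap: 0.135
gripper_force: 98.3
goal 16 60 12 [0.637  0.0949 0.1707] shift cm [ 8.75  3.2  10.06] turn [-0.06 -0.08  0.06]
goal 16 30 12 [0.637  0.0949 0.1407] shift cm [ 8.75  2.58 12.99] turn [-0.06 -0.08  0.06]
cover X,Y,Z mm [-36.  -87.7 151.7] F ana [ 0.3  0.5 -1.4] M [ 0.    0.27 -0.  ]
```

```bash
python3 -m crank '4.4 .5 0 0 0 0 1;4.4 .5 0 0 0 0 1;0 1 3 0 0 0 1;0 1 3.5 0 0 0 1;0 .2 3 0 0 0 1;0 0 0 0 0 0 1;0 0 0 0 0 0 1'
python3 -c "
from h import *
cover();goal(16,30,12);goal(16,11.4,12)"
```

```text
clock: 27.05
tool_pos: [0.6367, 0.0936, 0.176]
eef_rot: [2.934, 0.001, 1.717]
contact_force: [-0.4, -0.2, -1.1]
finger_gap: 0.132
gripper_force: 98.2
cover X,Y,Z mm [15.5 -1.2 65.3] F ana [-0.4 -0.1 -1.1] M [-0.07  0.31  0.04]
goal 16 30 12 [0.637  0.0949 0.1407] shift cm [ 0.12 -0.68  3.46] turn [-0.1   0.05 -0.01]
goal 16 11.4 12 [0.637  0.0949 0.1221] shift cm [ 0.13 -1.06  5.28] turn [-0.1   0.05 -0.01]
```

```bash
python3 -m crank '.12 -.35 1.7 0 0 0 1;0 -.33 1.75 0 0 0 1;0 -.2 .9 0 0 0 1;0 -.17 .85 0 0 0 1;0 0 0 0 0 0 1;0 0 0 0 0 0 1'
python3 -c "
from h import *
cover();goal(16,11.4,12);goal(1,11.4,12)"
```

```text
clock: 27.65
tool_pos: [0.6373, 0.0947, 0.1237]
eef_rot: [2.931, -0.0, 1.717]
contact_force: [0.0, 0.4, -0.4]
finger_gap: 0.136
gripper_force: 98.3
cover X,Y,Z mm [16.3 -0.3 13. ] F ana [ 0.1  0.4 -0.4] M [0.02 0.21 0.01]
goal 16 11.4 12 [0.637  0.0949 0.1221] shift cm [ 0.03 -0.06  0.15] turn [ 0.05  0.   -0.03]
goal 1 11.4 12 [0.6222 0.0927 0.1221] shift cm [ 0.03 -1.53 -0.16] turn [ 0.05  0.   -0.03]
```

No contact so far. I'll slide forward under the ledge.

```bash
python3 -m crank '0 -.3 .1 0 0 0 1;0 -.4 -.06 0 0 0 1;0 -.4 -.08 0 0 0 1;0 0 0 0 0 0 1'
python3 -c "
from h import *
cover();goal(1,11.4,12)"
python3 -m crank '0 -.3 -.06 0 0 0 1;0 -.13 -.03 0 0 0 1;0 0 0 0 0 0 1'
python3 -c "
from h import *
cover();goal(1,11.4,12);goal(0.5,8,8)"
```

```text
clock: 28.05
tool_pos: [0.6257, 0.093, 0.1212]
eef_rot: [2.932, -0.0, 1.717]
contact_force: [0.6, 1.4, -0.2]
finger_gap: 0.137
gripper_force: 98.3
cover X,Y,Z mm [ 4.5 -0.2 10.5] F ana [ 0.7  1.3 -0.2] M [-0.06  0.21 -0.01]
goal 1 11.4 12 [0.6222 0.0927 0.1221] shift cm [ 0.02 -0.33 -0.16] turn [-0.   -0.   -0.03]
clock: 28.35
tool_pos: [0.6217, 0.0924, 0.121]
eef_rot: [2.932, 0.0, 1.717]
contact_force: [-0.2, 0.3, -0.8]
finger_gap: 0.129
gripper_force: 98.3
cover X,Y,Z mm [ 0.5 -0.2 10.3] F ana [-0.2  0.3 -0.8] M [-0.01  0.27 -0.03]
goal 1 11.4 12 [0.6222 0.0927 0.1221] shift cm [ 0.02  0.07 -0.1 ] turn [-0.    0.01 -0.03]
goal 0.5 8 8 [0.6212 0.0926 0.1186] shift cm [ 0.02 -0.1   0.22] turn [ 4.    0.01 -0.03]
```

```bash
python3 -c "
from h import *
goal(0.8,7,8)"
python3 -m crank '0 -.04 .16 2 0 0 1;0 -.03 .16 2 0 0 1;0 0 0 0 0 0 1;0 0 0 0 0 0 1'
python3 -c "
from h import *
cover();goal(.7,3.8,5);goal(.5,3,4)"
```

```text
goal 0.8 7 8 [0.6215 0.0926 0.1176] shift cm [ 0.02 -0.09  0.33] turn [ 4.    0.01 -0.03]
clock: 28.75
tool_pos: [0.6228, 0.0925, 0.1184]
eef_rot: [3.0, 0.0, 1.717]
contact_force: [-2.2, 0.2, 6.5]
finger_gap: 0.137
gripper_force: 99.5
cover X,Y,Z mm [ 2.1 -0.3  7.8] F ana [-2.1  0.5  6.5] M [ 0.13 -0.16  0.01]
goal 0.7 3.8 5 [0.621  0.0925 0.1144] shift cm [ 0.03 -0.23  0.37] turn [ 3.1   0.01 -0.03]
goal 0.5 3 4 [0.6206 0.0925 0.1136] shift cm [ 0.03 -0.28  0.45] turn [ 4.1   0.01 -0.03]
```

```bash
python3 -m crank '0 -.1 .2 2 0 0 1;0 -.1 .2 2 0 0 1;0 0 0 0 0 0 1'
python3 -c "
from h import *
cover();goal(.3,0,0)"
```

```text
clock: 29.05
tool_pos: [0.6234, 0.0926, 0.1165]
eef_rot: [3.067, -0.0, 1.717]
contact_force: [-6.5, 1.0, 34.1]
finger_gap: 0.135
gripper_force: 111.0
cover X,Y,Z mm [ 3.2 -0.3  5.9] F ana [-6.3  1.9 34.1] M [ 0.48 -0.07  0.11]
goal 0.3 0 0 [0.6199 0.0924 0.1106] shift cm [ 0.03 -0.38  0.57] turn [ 4.29 -0.03 -0.03]
```

```bash
python3 -m crank '0 -.1 -.3 -1.5 0 0 1;0 -.15 -.1 -.5 0 0 1;0 0 0 0 0 0 1;0 0 0 0 0 0 1'
python3 -c "
from h import *
cover();print(sense()['eef_rot']);goal(-.5,6,6)"
```

```text
clock: 29.45
tool_pos: [0.6174, 0.0919, 0.117]
eef_rot: [3.038, 0.0, 1.717]
contact_force: [0.3, 0.6, -0.7]
finger_gap: 0.131
gripper_force: 100.9
cover X,Y,Z mm [-3.1 -0.1  6.4] F ana [ 0.4  0.5 -0.7] M [-0.03  0.17  0.06]
[3.03769812e+00 9.02868522e-05 1.71696820e+00]
goal -0.5 6 6 [0.6199 0.0924 0.1166] shift cm [0.01 0.25 0.07] turn [-0.05  0.01 -0.02]
```

```bash
python3 -m crank '0 0 .17 1.5 0 0 1;0 0 .17 1.5 0 0 1;0 0 0 0 0 0 1'
python3 -c "
from h import *
cover();print(sense()['eef_rot']);goal(-1.5,0,0)"
```

```text
clock: 29.75
tool_pos: [0.618, 0.0919, 0.1135]
eef_rot: [3.091, 0.0, 1.717]
contact_force: [-3.5, 2.2, 3.4]
finger_gap: 0.132
gripper_force: 101.4
cover X,Y,Z mm [-2.1 -0.2  2.9] F ana [-3.2  2.7  3.4] M [0.21 0.64 0.03]
[3.09080889e+00 3.36624419e-04 1.71694002e+00]
goal -1.5 0 0 [0.6182 0.0921 0.1106] shift cm [0.02 0.   0.29] turn [ 2.91  0.02 -0.03]
```

```bash
python3 -m crank '0 -.03 .1 1 0 0 1;0 -.03 .1 1 0 0 1;0 0 .1 1 0 0 1;0 0 0 0 0 0 1'
python3 -c "
from h import *
cover();print(sense()['eef_rot']);goal(-1.5,0,0)"
```

```text
clock: 30.15
tool_pos: [0.6178, 0.0918, 0.1112]
eef_rot: [3.141, 0.0, 1.717]
contact_force: [-2.4, 0.5, 9.8]
finger_gap: 0.13
gripper_force: 102.0
cover X,Y,Z mm [-1.9 -0.3  0.6] F ana [-2.3  0.9  9.8] M [ 0.09  0.89 -0.03]
[3.14138424e+00 3.81206280e-05 1.71688227e+00]
goal -1.5 0 0 [0.6182 0.0921 0.1106] shift cm [0.03 0.04 0.06] turn [ 0.01  0.   -0.03]
```

```bash
python3 -m crank '0 0 .12 1 0 0 1;0 0 .1 1 0 0 1;0 0 0 0 0 0 1;0 0 0 0 0 0 1'
python3 -c "
from h import *
cover();print(sense()['eef_rot'])"
```

```text
clock: 30.55
tool_pos: [0.6177, 0.0919, 0.1099]
eef_rot: [-3.108, -0.001, 1.717]
contact_force: [-6.4, 0.7, 21.9]
finger_gap: 0.134
gripper_force: 103.5
cover X,Y,Z mm [-1.7 -0.2 -0.7] F ana [-6.2  1.6 21.9] M [-0.06  2.15 -0.06]
[-3.10775022e+00 -5.18702684e-04  1.71685308e+00]
```

```bash
python3 -m crank '0 0 -.2 -2 0 0 1;0 0 0 0 0 0 1;0 0 0 0 0 0 1'
python3 -c "
from h import *
cover();print(sense()['eef_rot'])"
python3 -m crank '0 0 -.15 -1.3 0 0 1;0 0 -.1 -1.2 0 0 1;0 0 0 0 0 0 1;0 0 0 0 0 0 1'
python3 -c "
from h import *
cover();print(sense()['eef_rot'])"
```

```text
clock: 30.85
tool_pos: [0.6176, 0.0917, 0.1107]
eef_rot: [3.141, 0.0, 1.717]
contact_force: [2.2, -0.4, -0.3]
finger_gap: 0.134
gripper_force: 99.7
cover X,Y,Z mm [-2.1 -0.3  0.1] F ana [ 2.2 -0.7 -0.3] M [-0.13 -0.25  0.02]
[3.14124924e+00 2.88765388e-04 1.71689407e+00]
clock: 31.25
tool_pos: [0.6177, 0.0918, 0.1129]
eef_rot: [3.097, 0.0, 1.717]
contact_force: [5.0, 1.3, -6.8]
finger_gap: 0.134
gripper_force: 101.9
cover X,Y,Z mm [-2.4 -0.2  2.3] F ana [ 5.1  0.5 -6.8] M [ 0.13 -1.26 -0.11]
[3.09724965e+00 3.38072630e-04 1.71673896e+00]
```

The catch resists being lifted (−6.8 N, −1.26 N·m), so it has snapped. I'll press it flat again and release.

```bash
python3 -m crank '0 0 .15 1.3 0 0 1;0 0 .15 1.3 0 0 1;0 0 .1 .5 0 0 1;0 0 0 0 0 0 1;0 0 -.05 0 0 0 1;0 0 0 0 0 0 0;0 0 0 0 0 0 -.3;0 0 0 0 0 0 -.3;0 0 0 0 0 0 -.3'
python3 -m crank '0 0 0 0 0 0 -.3;0 0 -2 0 0 0 -.3;0 0 -4 0 0 0 -.3;0 0 -4 0 0 0 -.3;0 -2.5 0 0 0 0 1;0 -2.5 0 0 0 0 1;0 0 0 0 0 0 1;0 0 0 0 0 0 1'
python3 - <<'E'
from h import *
c=cam('wrist'); u=R.from_euler('z',8.4,degrees=True); s=sense(); print(s['tool_pos'],s['contact_force'])
for t,z in {'cover_grip':.14,'cover_tongue':.12,'cover_lip':.12}.items():
    for k in nets.spot_point('wrist',t)[:2]: print(t,round(k['score'],2),(u.inv().apply(atz(c,k['at'][0]*384,k['at'][1]*512,z)-SEAT)*1000).round(1))
h=cv2.cvtColor(c['img'],cv2.COLOR_RGB2HSV); m=cv2.inRange(h,(80,80,30),(118,255,255))
n,l,st,ce=cv2.connectedComponentsWithStats(m)
for i in range(1,n):
    if st[i,4]<25: continue
    rr,qq=np.nonzero(l==i); f=lambda z:np.array([u.inv().apply(atz(c,a,b,z)-SEAT)*1000 for a,b in zip(rr,qq)])
    Q=f(.128); print(st[i,4],'mean@.128',Q.mean(0).round(1),'x',Q[:,0].min().round(1),Q[:,0].max().round(1),'y',Q[:,1].min().round(1),Q[:,1].max().round(1),'@.152',f(.152).mean(0).round(1), 'slope',np.degrees(np.arctan(np.polyfit(Q[:,0],Q[:,1],1)[0])).round(1))
E
```

```text
clock: 32.15
tool_pos: [0.6174, 0.0918, 0.1094]
eef_rot: [-3.13, 0.0, 1.717]
contact_force: [-0.8, -0.4, -0.2]
finger_gap: 0.652
gripper_force: 0.0
clock: 32.95
tool_pos: [0.5691, 0.0849, 0.2105]
eef_rot: [-3.132, -0.0, 1.717]
contact_force: [-0.2, 0.6, -0.8]
finger_gap: 0.004
gripper_force: 0.0
[0.56946428 0.0849156  0.21034365] [0.6962704 0.3140429 0.0329917]
cover_grip 0.72 [-4.4  1.7 22. ]
cover_grip 0.17 [-154.9  -91.3   22. ]
cover_tongue 0.87 [60.4 -1.2  2. ]
cover_lip 0.79 [-73.9  -1.1   2. ]
2828 mean@.128 [140.3  85.1  10. ] x 118.4 164.0 y 52.2 120.5 @.152 [122.1  84.9  34. ] slope -30.6
284 mean@.128 [-3.7 57.8 10. ] x -51.4 46.9 y 57.2 58.8 @.152 [-8.1 60.3 34. ] slope -0.1
74 mean@.128 [-57.6  21.7  10. ] x -57.9 -57.3 y -12.3 53.9 @.152 [-56.8  27.6  34. ] slope 89.5
977 mean@.128 [ 1.4 -6.  10. ] x -6.0 8.1 y -40.6 27.1 @.152 [-3.5  2.5 34. ] slope 6.9
585 mean@.128 [66.5  0.1 10. ] x 56.4 78.7 y -15.9 16.4 @.152 [55.4  8.1 34. ] slope -2.0
151 mean@.128 [52.7  2.2 10. ] x 50.3 55.3 y -11.1 14.5 @.152 [42.9 10.  34. ] slope 6.2
2898 mean@.128 [-119.6  -74.2   10. ] x -150.4 -87.8 y -110.5 -45.1 @.152 [-112.9  -59.1   34. ] slope 5.5
204 mean@.128 [  8.8 -58.8  10. ] x -27.2 47.2 y -60.0 -57.5 @.152 [  3.2 -45.2  34. ] slope -0.2
```

```bash
python3 -m crank '-.1 4.45 0 0 0 0 1;-.07 4.45 0 0 0 0 1;0 0 4 -.5 0 0 1;0 0 4 0 0 0 1;0 0 1 0 0 0 1;0 0 0 0 0 0 1;0 0 .5 0 0 0 1;0 0 0 0 0 0 1'
python3 -m crank '0 0 .3 0 0 0 1;0 0 0 0 0 0 1'
python3 -m crank '0 0 .3 0 0 0 1;0 0 0 0 0 0 1'
```

```text
clock: 33.95
tool_pos: [0.6575, 0.096, 0.1156]
eef_rot: [3.141, -0.0, 1.717]
contact_force: [-0.2, -0.1, 0.6]
finger_gap: -0.001
gripper_force: 0.0
clock: 34.15
tool_pos: [0.657, 0.096, 0.1118]
eef_rot: [-3.141, -0.0, 1.717]
contact_force: [-0.3, 0.1, -0.5]
finger_gap: -0.002
gripper_force: 0.0
clock: 34.35
tool_pos: [0.6567, 0.0959, 0.108]
eef_rot: [-3.14, 0.0, 1.717]
contact_force: [-0.3, -0.4, 0.4]
finger_gap: 0.004
gripper_force: 0.0
```

```bash
python3 -m crank '0 0 .2 0 0 0 1;0 0 0 0 0 0 1'
python3 -m crank '0 0 .2 0 0 0 1;0 0 0 0 0 0 1'
python3 -m crank '0 0 .2 0 0 0 1;0 0 0 0 0 0 1'
```

```text
clock: 34.55
tool_pos: [0.6567, 0.0958, 0.106]
eef_rot: [-3.14, 0.0, 1.717]
contact_force: [0.4, -0.0, 0.1]
finger_gap: -0.0
gripper_force: 0.0
clock: 34.75
tool_pos: [0.6567, 0.0958, 0.104]
eef_rot: [-3.14, 0.0, 1.717]
contact_force: [0.4, 0.5, 0.3]
finger_gap: 0.001
gripper_force: 0.0
clock: 34.95
tool_pos: [0.6569, 0.0958, 0.1021]
eef_rot: [-3.14, 0.0, 1.717]
contact_force: [0.6, 0.8, 0.1]
finger_gap: -0.002
gripper_force: 0.0
```

```bash
python3 -m crank '0 0 .2 0 0 0 1;0 0 0 0 0 0 1'
python3 -m crank '0 0 .2 0 0 0 1;0 0 0 0 0 0 1'
python3 -m crank '0 0 .2 0 0 0 1;0 0 0 0 0 0 1'
```

```text
clock: 35.15
tool_pos: [0.6571, 0.0959, 0.102]
eef_rot: [-3.141, -0.001, 1.717]
contact_force: [-11.1, -0.4, 24.2]
finger_gap: -0.001
gripper_force: 12.3
clock: 35.35
tool_pos: [0.6572, 0.0959, 0.1018]
eef_rot: [-3.141, -0.002, 1.717]
contact_force: [-22.5, -0.5, 49.9]
finger_gap: -0.001
gripper_force: 25.3
clock: 35.55
tool_pos: [0.6574, 0.096, 0.1016]
eef_rot: [3.141, -0.002, 1.717]
contact_force: [-35.2, -0.2, 76.7]
finger_gap: -0.004
gripper_force: 38.3
```

```bash
python3 -m crank '0 0 -1 0 0 0 1;0 0 -4 0 0 0 1;0 0 -5 0 0 0 1;0 -4 0 0 0 0 -1;0 -4 0 0 0 0 -1;0 0 0 0 0 0 -1'
python3 - <<'E'
from h import *
c=cam('wrist'); u=R.from_euler('z',8.4,degrees=True); s=sense(); print(s['tool_pos'],s['contact_force'],s['joint_positions'].round(2))
h=cv2.cvtColor(c['img'],cv2.COLOR_RGB2HSV); m=cv2.inRange(h,(80,80,30),(118,255,255))
n,l,st,ce=cv2.connectedComponentsWithStats(m)
for i in range(1,n):
    if st[i,4]<25: continue
    rr,qq=np.nonzero(l==i); Q=np.array([u.inv().apply(atz(c,a,b,.128)-SEAT)*1000 for a,b in zip(rr,qq)])
    print(st[i,4],'mean@.128',Q.mean(0).round(1),'x',Q[:,0].min().round(1),Q[:,0].max().round(1),'y',Q[:,1].min().round(1),Q[:,1].max().round(1))
save(c,'pics/w13.png')
c=cam('top')
for a,r,q in blobs(c,(45,70,30),(85,255,200),3,(100,260,330,420)): print('green',a,round(r,1),round(q,1),atz(c,r,q,.098).round(4))
for k in nets.spot_point('top','rack')[:2]: print('rack',k['score'],atz(c,k['at'][0]*384,k['at'][1]*512,0).round(3))
E
```

```text
clock: 36.15
tool_pos: [0.574, 0.0834, 0.1964]
eef_rot: [-3.138, -0.002, 1.716]
contact_force: [1.1, 0.4, 1.0]
finger_gap: 0.508
gripper_force: 0.0
[0.57629747 0.08428007 0.19686287] [-0.58957321 -0.26579426  0.48307632] [-0.66  0.4   0.59  1.75 -0.25  1.07  0.17]
2641 mean@.128 [135.9  84.   10. ] x 116.5 158.2 y 52.2 119.5
301 mean@.128 [-1.7 57.8 10. ] x -51.8 47.4 y 57.2 58.9
1062 mean@.128 [ 1.5 -6.1 10. ] x -6.0 8.2 y -39.8 26.4
56 mean@.128 [-57.5  -4.2  10. ] x -57.9 -57.1 y -29.9 20.5
827 mean@.128 [63.5  0.7 10. ] x 50.3 78.9 y -16.6 16.0
1409 mean@.128 [-132.   -66.9   10. ] x -148.3 -102.6 y -98.7 -43.7
90 mean@.128 [-31.6 -58.7  10. ] x -51.9 -11.4 y -59.3 -58.2
63 mean@.128 [ 32.6 -58.8  10. ] x 19.0 46.7 y -60.4 -58.3
121 mean@.128 [ -94.2 -129.4   10. ] x -99.8 -90.8 y -139.6 -110.4
489 mean@.128 [  -8.9 -139.6   10. ] x -20.2 2.5 y -154.9 -124.8
32 mean@.128 [ -14.6 -160.3   10. ] x -19.8 -7.4 y -161.5 -157.5
240 mean@.128 [  75.9 -203.    10. ] x 70.9 81.7 y -220.1 -180.2
green 18 174.1 369.7 [ 0.5668 -0.3415  0.098 ]
green 16 186.0 372.5 [ 0.5248 -0.3486  0.098 ]
green 18 198.1 375.0 [ 0.4823 -0.3547  0.098 ]
green 17 210.1 377.9 [ 0.4407 -0.3623  0.098 ]
rack 0.69 [ 0.512 -0.333  0.   ]
rack 0.22 [0.684 0.36  0.   ]
```

The cover is seated: its stripes are parallel, at ±58 mm, and no teal shows out of place. There are four tubes in a line, 43 mm apart, at about 9.4°. I'll turn the tool to yaw 8.4° and go over the rack.

```bash
python3 -m crank '0 0 -5 0 0 0 -.3;0 0 -1 0 0 8.2 -.3;0 0 0 0 0 8.2 -.3;0 0 0 0 0 8.2 -.3;0 0 0 0 0 8.2 -.3;0 0 0 0 0 8.2 -.3;0 0 0 0 0 8.2 -.3;0 0 0 0 0 8.2 -.3;0 0 0 0 0 8.2 -.3;0 0 0 0 0 8.2 -.3;0 0 0 0 0 8.2 -.3;0 0 0 0 0 7.8 -.3'
python3 -m crank '-2.3 4.42 0 0 0 0 -.3;-2.3 4.42 0 0 0 0 -.3;-2.3 4.42 0 0 0 0 -.3;-2.3 4.42 0 0 0 0 -.3;-2.3 4.42 0 0 0 0 -.3;-2.3 4.42 0 0 0 0 -.3;-2.3 4.42 0 0 0 0 -.3;-2.3 4.42 0 0 0 0 -.3;-2.3 4.42 0 0 0 0 -.3;0 0 0 0 0 0 -.3;0 0 0 0 0 0 -.3'
python3 - <<'E'
from h import *
c=cam('wrist'); save(c,'pics/w14.png'); s=sense(); print(s['tool_pos'],s['eef_rot'],s['joint_positions'].round(2),ray(c,192,256)[0])
for a,r,q in blobs(c,(45,70,30),(85,255,220),40): print('green',a,round(r,1),round(q,1),atz(c,r,q,.096).round(4))
for k in nets.spot_point('wrist','tube_a_mid')[:5]: print('tube',round(k['score'],2),atz(c,k['at'][0]*384,k['at'][1]*512,.05).round(4))
E
```

```text
clock: 37.5
tool_pos: [0.5789, 0.0844, 0.2563]
eef_rot: [3.14, 0.001, 0.144]
contact_force: [0.1, 0.7, 0.0]
finger_gap: 0.651
gripper_force: 0.0
clock: 38.6
tool_pos: [0.4322, -0.3418, 0.2567]
eef_rot: [3.14, 0.003, 0.147]
contact_force: [0.6, 1.7, 0.5]
finger_gap: 0.647
gripper_force: 0.0
[ 0.43303885 -0.34033739  0.25664693] [3.14082015e+00 2.51105049e-03 1.49192051e-01] [-0.2   0.38  1.04  1.76 -0.35  1.2  -0.49] [ 0.51406621 -0.3300031   0.42409612]
green 138 38.6 274.5 [ 0.568  -0.3429  0.096 ]
green 114 83.4 274.2 [ 0.5261 -0.3496  0.096 ]
green 104 124.2 274.4 [ 0.4844 -0.3569  0.096 ]
green 75 162.1 274.4 [ 0.4423 -0.364   0.096 ]
tube 0.49 [ 0.5704 -0.3434  0.05  ]
```

```bash
python3 -m crank '.3 1.24 4 0 0 0 -.3;.3 1.24 4 0 0 0 -.3;0 0 4 0 0 0 -.3;0 0 3 0 0 0 -.3;0 0 0 0 0 0 -.3;0 0 0 0 0 0 -.3'
python3 - <<'E'
from h import *
c=cam('wrist'); to((.4425,-.364,.057),(np.pi,0,np.radians(9)))
for a,r,q in blobs(c,(45,70,30),(85,255,220),40): print('green',a,round(r,1),round(q,1),atz(c,r,q,.096).round(4))
E
```

```text
clock: 39.3
tool_pos: [0.4428, -0.3632, 0.1076]
eef_rot: [3.141, 0.002, 0.151]
contact_force: [0.1, 0.9, 1.1]
finger_gap: 0.65
gripper_force: 0.0
shift cm tool [-0.06  0.02  5.14]
turn deg [ 0.07  0.03 -0.35]
green 350 10.5 252.1 [ 0.5656 -0.3436  0.096 ]
green 362 89.6 253.0 [ 0.526 -0.35   0.096]
green 348 160.2 254.8 [ 0.4848 -0.3573  0.096 ]
green 245 223.4 255.7 [ 0.442  -0.3644  0.096 ]
```

```bash
python3 -m crank '0 0 2.5 0 0 0 -.3;0 0 1.5 0 0 0 -.3;0 0 1 0 0 0 -.3;0 0 0 0 0 0 -.3;0 0 0 0 0 0 1;0 0 0 0 0 0 1;0 0 0 0 0 0 1;0 0 0 0 0 0 1;0 0 0 0 0 0 1' 30
python3 -m crank '0 0 -3 0 0 0 1;0 0 -4 0 0 0 1;0 0 -4 0 0 0 1;0 0 -3.5 0 0 0 1;0 0 0 0 0 0 1'
```

```text
clock: 40.25
tool_pos: [0.4422, -0.3639, 0.0575]
eef_rot: [3.141, 0.001, 0.15]
contact_force: [-1.3, 0.9, 6.9]
finger_gap: 0.167
gripper_force: 29.3
clock: 40.75
tool_pos: [0.4432, -0.3651, 0.2062]
eef_rot: [3.138, -0.003, 0.149]
contact_force: [0.4, 0.3, -1.6]
finger_gap: 0.171
gripper_force: 29.7
```

```bash
python3 -m crank '.33 -4.75 0 0 0 0 1;.33 -4.75 0 0 0 0 1;.33 -4.75 0 0 0 0 1;.33 -4.75 0 0 0 0 1;.33 -4.75 0 0 0 0 1;.33 -4.75 0 0 0 0 1;0 0 0 0 0 0 1;0 0 0 0 0 0 1'
python3 - <<'E'
from h import *
c=cam('wrist'); save(c,'pics/w15.png'); np.save('w15.npy',c); s=sense(); print(s['tool_pos'],s['eef_rot'],ray(c,192,256)[0])
# teal block mask, then dark holes inside its filled hull
h=cv2.cvtColor(c['img'],cv2.COLOR_RGB2HSV); m=cv2.inRange(h,(82,90,40),(105,255,255))
ct=max(cv2.findContours(m,0,2)[0],key=cv2.contourArea); hull=cv2.convexHull(ct); M=np.zeros_like(m); cv2.fillConvexPoly(M,hull,255)
print('hull box',cv2.boundingRect(hull))
n,l,st,ce=cv2.connectedComponentsWithStats(M&~m)
for i in range(1,n):
    if st[i,4]>60: print('hole',st[i],atz(c,ce[i][1],ce[i][0],.06).round(4))
for k in nets.spot_point('wrist','well_1')[:5]: print('net',round(k['score'],2),atz(c,k['at'][0]*384,k['at'][1]*512,.06).round(4))
E
```

```text
clock: 41.55
tool_pos: [0.4223, -0.1012, 0.2024]
eef_rot: [-3.142, 0.001, 0.152]
contact_force: [0.9, 0.4, 0.6]
finger_gap: 0.165
gripper_force: 29.7
[ 0.42223954 -0.10255022  0.20239896] [3.14100196e+00 1.36036196e-03 1.49532309e-01] [ 0.50389477 -0.08922398  0.36984567]
hull box (186, 52, 115, 78)
hole [212  66  18  20 317] [ 0.515  -0.0539  0.06  ]
hole [256  66  18  21 316] [ 0.5207 -0.0966  0.06  ]
hole [213 100  18  17 253] [ 0.4847 -0.059   0.06  ]
hole [256 100  17  17 262] [ 0.4912 -0.1004  0.06  ]
net 0.91 [ 0.5126 -0.0528  0.06  ]
net 0.81 [ 0.5204 -0.0966  0.06  ]
net 0.57 [ 0.487  -0.0611  0.06  ]
net 0.57 [ 0.4888 -0.1006  0.06  ]
```

The wells agree with the earlier figures. I'll place tube 4 in the rear right well.

```bash
python3 -m crank '3.3 .29 0 0 0 0 1;3.3 .29 0 0 0 0 1;3.3 .29 0 0 0 0 1;0 0 0 0 0 0 1;0 0 3 0 0 0 1;0 0 3 0 0 0 1;0 0 0 0 0 0 1;0 0 0 0 0 0 1'
python3 -c "
from h import *
to((.5215,-.0964,.1165),(np.pi,0,np.radians(8.4)))"
```

```text
clock: 42.45
tool_pos: [0.521, -0.0981, 0.1428]
eef_rot: [3.14, 0.002, 0.146]
contact_force: [0.3, 0.1, 1.5]
finger_gap: 0.171
gripper_force: 29.7
shift cm tool [ 0.09 -0.17  2.63]
turn deg [ 0.09  0.14 -0.01]
```

```bash
python3 -m crank '.05 -.15 1 0 0 0 1;0 0 1.2 0 0 0 1;0 0 1.2 0 0 0 1;0 0 0 0 0 0 1'
python3 -m crank '0 0 1.2 0 0 0 1;0 0 1.2 0 0 0 1;0 0 .9 0 0 0 1;0 0 0 0 0 0 1'
```

```text
clock: 42.85
tool_pos: [0.5207, -0.0948, 0.1067]
eef_rot: [3.141, 0.004, 0.149]
contact_force: [0.5, -0.4, 0.7]
finger_gap: 0.169
gripper_force: 29.7
clock: 43.25
tool_pos: [0.5208, -0.095, 0.0738]
eef_rot: [3.141, 0.004, 0.149]
contact_force: [0.3, 0.2, -0.4]
finger_gap: 0.168
gripper_force: 29.7
```

```bash
python3 -m crank '0 0 .15 0 0 0 1;0 0 0 0 0 0 .4;0 0 0 0 0 0 .3;0 0 0 0 0 0 .3;0 0 0 0 0 0 .3;0 0 -2 0 0 0 .3;0 0 -4 0 0 0 .3;0 0 -4 0 0 0 .3;0 0 -3 0 0 0 .3'
python3 -m crank '-1.25 4.23 0 0 0 0 -.3;-1.25 4.23 0 0 0 0 -.3;-1.25 4.23 0 0 0 0 -.3;-1.25 4.23 0 0 0 0 -.3;-1.25 4.23 0 0 0 0 -.3;-1.25 4.23 0 0 0 0 -.3;0 0 0 0 0 0 -.3;0 0 3 0 0 0 -.3;0 0 3 0 0 0 -.3;0 0 2 0 0 0 -.3;0 0 0 0 0 0 -.3;0 0 0 0 0 0 -.3'
python3 - <<'E'
from h import *
c=cam('wrist'); to((.4845,-.3573,.0575),(np.pi,0,np.radians(8.6)))
for a,r,q in blobs(c,(45,70,30),(85,255,220),60): print('green',a,round(r,1),round(q,1),atz(c,r,q,.096).round(4))
c=cam('top')
for a,r,q in blobs(c,(45,70,30),(85,255,200),4,(150,260,250,420)): print('green top',a,round(r,1),round(q,1),atz(c,r,q,.098).round(4),atz(c,r,q,.11).round(4))
E
```

```text
clock: 44.15
tool_pos: [0.5219, -0.0953, 0.2059]
eef_rot: [3.14, 0.0, 0.148]
contact_force: [0.1, 0.2, -0.2]
finger_gap: 0.349
gripper_force: 0.0
clock: 45.35
tool_pos: [0.4851, -0.3573, 0.1247]
eef_rot: [3.14, 0.002, 0.149]
contact_force: [-0.3, -1.1, 0.6]
finger_gap: 0.648
gripper_force: 0.0
shift cm tool [-0.08 -0.04  6.77]
turn deg [ 0.1   0.05 -0.07]
green 308 89.6 250.6 [ 0.5683 -0.3427  0.096 ]
green 314 154.1 252.3 [ 0.5274 -0.3499  0.096 ]
green 196 213.4 253.4 [ 0.4841 -0.357   0.096 ]
green top 19 174.1 369.3 [ 0.5669 -0.3401  0.098 ] [ 0.565 -0.337  0.11 ]
green top 17 189.5 299.6 [ 0.5195 -0.0952  0.098 ] [ 0.5181 -0.0941  0.11  ]
```

```bash
python3 -m crank '-.05 0 3 0 0 0 -.3;0 0 2.2 0 0 0 -.3;0 0 1.5 0 0 0 -.3;0 0 0 0 0 0 -.3;0 0 0 0 0 0 1;0 0 0 0 0 0 1;0 0 0 0 0 0 1;0 0 0 0 0 0 1;0 0 0 0 0 0 1' 30
python3 -m crank '0 0 -3 0 0 0 1;0 0 -4 0 0 0 1;0 0 -4 0 0 0 1;0 0 -3.5 0 0 0 1;1.07 -4.25 0 0 0 0 1;1.07 -4.25 0 0 0 0 1;1.07 -4.25 0 0 0 0 1;1.07 -4.25 0 0 0 0 1;1.07 -4.25 0 0 0 0 1;1.07 -4.25 0 0 0 0 1;1.07 -4.25 0 0 0 0 1;0 0 0 0 0 0 1'
python3 -m crank '0 0 3 0 0 0 1;0 0 3 0 0 0 1;0 0 0 0 0 0 1;0 0 0 0 0 0 1'
python3 -c "
from h import *
to((.5147,-.0522,.1065),(np.pi,0,np.radians(8.4)))"
```

```text
clock: 46.35
tool_pos: [0.485, -0.3577, 0.0581]
eef_rot: [3.14, 0.0, 0.149]
contact_force: [-1.4, 0.9, 7.7]
finger_gap: 0.167
gripper_force: 29.3
clock: 47.55
tool_pos: [0.5153, -0.0456, 0.2015]
eef_rot: [-3.141, 0.002, 0.157]
contact_force: [0.0, -1.1, -0.5]
finger_gap: 0.168
gripper_force: 29.5
clock: 47.95
tool_pos: [0.5146, -0.0525, 0.1425]
eef_rot: [3.14, 0.002, 0.148]
contact_force: [-0.7, -0.8, 0.7]
finger_gap: 0.166
gripper_force: 29.5
shift cm tool [ 0.02 -0.03  3.6 ]
turn deg [0.08 0.11 0.07]
```

```bash
python3 -m crank '0 0 1.2 0 0 0 1;0 0 1.2 0 0 0 1;0 0 1.2 0 0 0 1;0 0 0 0 0 0 1'
python3 -m crank '0 0 1.2 0 0 0 1;0 0 1.2 0 0 0 1;0 0 .9 0 0 0 1;0 0 0 0 0 0 1'
```

```text
clock: 48.35
tool_pos: [0.5137, -0.0519, 0.1042]
eef_rot: [3.141, 0.004, 0.149]
contact_force: [-0.8, 0.7, 0.5]
finger_gap: 0.167
gripper_force: 29.5
clock: 48.75
tool_pos: [0.5143, -0.0522, 0.0715]
eef_rot: [3.14, 0.002, 0.149]
contact_force: [0.1, 0.4, 0.3]
finger_gap: 0.173
gripper_force: 31.2
```

```bash
python3 -m crank '0 0 0 0 0 0 .4;0 0 0 0 0 0 .3;0 0 0 0 0 0 .3;0 0 0 0 0 0 .3;0 0 -2 0 0 0 .3;0 0 -4 0 0 0 .3;0 0 -4 0 0 0 .3;0 0 -3.3 0 0 0 .3'
python3 -m crank '-.46 4.23 0 0 0 0 -.3;-.46 4.23 0 0 0 0 -.3;-.46 4.23 0 0 0 0 -.3;-.46 4.23 0 0 0 0 -.3;-.46 4.23 0 0 0 0 -.3;-.46 4.23 0 0 0 0 -.3;-.46 4.23 0 0 0 0 -.3;0 0 3 0 0 0 -.3;0 0 3 0 0 0 -.3;0 0 2 0 0 0 -.3;0 0 0 0 0 0 -.3;0 0 0 0 0 0 -.3'
python3 - <<'E'
from h import *
c=cam('wrist'); to((.5265,-.350,.0575),(np.pi,0,np.radians(8.6))); print(sense()['joint_positions'].round(2))
for a,r,q in blobs(c,(45,70,30),(85,255,220),60): print('green',a,round(r,1),round(q,1),atz(c,r,q,.096).round(4))
E
```

```text
clock: 49.55
tool_pos: [0.5146, -0.0521, 0.2076]
eef_rot: [3.141, 0.001, 0.148]
contact_force: [1.5, 0.2, 0.2]
finger_gap: 0.347
gripper_force: 0.0
clock: 50.75
tool_pos: [0.5266, -0.3497, 0.1267]
eef_rot: [3.14, 0.002, 0.149]
contact_force: [-0.5, 0.1, 0.3]
finger_gap: 0.654
gripper_force: 0.0
shift cm tool [-0.04 -0.01  6.97]
turn deg [ 0.1   0.05 -0.07]
[-0.07  0.67  0.88  1.69 -0.58  1.06 -0.42]
green 279 153.2 253.0 [ 0.5692 -0.3427  0.096 ]
green 209 211.1 254.4 [ 0.5267 -0.35    0.096 ]
```

```bash
python3 -m crank '0 0 3 0 0 0 -.3;0 0 2.4 0 0 0 -.3;0 0 1.5 0 0 0 -.3;0 0 0 0 0 0 -.3;0 0 0 0 0 0 1;0 0 0 0 0 0 1;0 0 0 0 0 0 1;0 0 0 0 0 0 1;0 0 0 0 0 0 1' 30
python3 -m crank '0 0 -3 0 0 0 1;0 0 -4 0 0 0 1;0 0 -4 0 0 0 1;0 0 -3.5 0 0 0 1;0 -4.21 0 0 0 0 1;0 -4.21 0 0 0 0 1;0 -4.21 0 0 0 0 1;0 -4.21 0 0 0 0 1;0 -4.21 0 0 0 0 1;0 -4.21 0 0 0 0 1;0 0 0 0 0 0 1'
python3 -m crank '0 0 3 0 0 0 1;0 0 3 0 0 0 1;0 0 0 0 0 0 1;0 0 0 0 0 0 1'
python3 -c "
from h import *
to((.4895,-.1,.1065),(np.pi,0,np.radians(8.4)))"
```

```text
clock: 51.7
tool_pos: [0.5271, -0.35, 0.0582]
eef_rot: [3.14, 0.0, 0.149]
contact_force: [-0.9, 1.2, 7.8]
finger_gap: 0.172
gripper_force: 29.2
clock: 52.8
tool_pos: [0.4893, -0.0934, 0.2017]
eef_rot: [-3.14, 0.002, 0.157]
contact_force: [0.1, -0.6, -1.6]
finger_gap: 0.166
gripper_force: 29.7
clock: 53.2
tool_pos: [0.4892, -0.1004, 0.1427]
eef_rot: [3.14, 0.002, 0.148]
contact_force: [0.7, 0.6, -0.7]
finger_gap: 0.164
gripper_force: 29.7
shift cm tool [ 0.04 -0.04  3.62]
turn deg [0.08 0.1  0.06]
```

```bash
python3 -m crank '.05 0 1.2 0 0 0 1;0 0 1.2 0 0 0 1;0 0 1.2 0 0 0 1;0 0 0 0 0 0 1'
python3 -m crank '0 0 1.2 0 0 0 1;0 0 1.2 0 0 0 1;0 0 .9 0 0 0 1;0 0 0 0 0 0 1'
```

```text
clock: 53.6
tool_pos: [0.4888, -0.0996, 0.1044]
eef_rot: [3.141, 0.004, 0.149]
contact_force: [-0.7, -0.2, 0.4]
finger_gap: 0.168
gripper_force: 29.7
clock: 54.0
tool_pos: [0.4893, -0.0999, 0.0717]
eef_rot: [3.14, 0.003, 0.149]
contact_force: [0.3, -0.0, -0.2]
finger_gap: 0.169
gripper_force: 31.4
```

```bash
python3 -m crank '0 0 0 0 0 0 .4;0 0 0 0 0 0 .3;0 0 0 0 0 0 .3;0 0 0 0 0 0 .3;0 0 -2 0 0 0 .3;0 0 -4 0 0 0 .3;0 0 -4 0 0 0 .3;0 0 -3 0 0 0 .3'
python3 -m crank '.71 4.2 0 0 0 0 -.3;.71 4.2 0 0 0 0 -.3;.71 4.2 0 0 0 0 -.3;.71 4.2 0 0 0 0 -.3;.71 4.2 0 0 0 0 -.3;.71 4.2 0 0 0 0 -.3;0 0 3 0 0 0 -.3;0 0 3 0 0 0 -.3;0 0 2 0 0 0 -.3;0 0 0 0 0 0 -.3;0 0 0 0 0 0 -.3'
python3 - <<'E'
from h import *
c=cam('wrist'); to((.5688,-.3428,.0575),(np.pi,0,np.radians(8.6)))
for a,r,q in blobs(c,(45,70,30),(85,255,220),60): print('green',a,round(r,1),round(q,1),atz(c,r,q,.096).round(4))
E
```

```text
clock: 54.8
tool_pos: [0.4899, -0.0999, 0.2048]
eef_rot: [3.141, 0.001, 0.148]
contact_force: [0.0, -0.3, -0.1]
finger_gap: 0.352
gripper_force: 0.0
clock: 55.9
tool_pos: [0.5692, -0.3427, 0.1236]
eef_rot: [3.14, 0.002, 0.149]
contact_force: [-0.1, -0.9, 0.2]
finger_gap: 0.652
gripper_force: 0.0
shift cm tool [-0.06 -0.03  6.67]
turn deg [ 0.11  0.05 -0.06]
green 206 213.0 253.9 [ 0.5691 -0.3427  0.096 ]
```

```bash
python3 -m crank '0 0 3 0 0 0 -.3;0 0 2.1 0 0 0 -.3;0 0 1.5 0 0 0 -.3;0 0 0 0 0 0 -.3;0 0 0 0 0 0 1;0 0 0 0 0 0 1;0 0 0 0 0 0 1;0 0 0 0 0 0 1;0 0 0 0 0 0 1' 30
python3 -m crank '0 0 -3 0 0 0 1;0 0 -4 0 0 0 1;0 0 -4 0 0 0 1;0 0 -3.5 0 0 0 1;-.61 -4.22 0 0 0 0 1;-.61 -4.22 0 0 0 0 1;-.61 -4.22 0 0 0 0 1;-.61 -4.22 0 0 0 0 1;-.61 -4.22 0 0 0 0 1;-.61 -4.22 0 0 0 0 1;-.61 -4.22 0 0 0 0 1;0 0 0 0 0 0 1'
python3 -m crank '0 0 3 0 0 0 1;0 0 3 0 0 0 1;0 0 0 0 0 0 1;0 0 0 0 0 0 1'
python3 -c "
from h import *
to((.483,-.0568,.1065),(np.pi,0,np.radians(8.4)))"
```

```text
clock: 56.85
tool_pos: [0.5696, -0.3429, 0.0581]
eef_rot: [3.14, 0.0, 0.149]
contact_force: [-1.3, 0.7, 7.5]
finger_gap: 0.168
gripper_force: 29.2
clock: 58.05
tool_pos: [0.4825, -0.0502, 0.2015]
eef_rot: [-3.14, 0.002, 0.158]
contact_force: [-0.0, -0.4, -0.1]
finger_gap: 0.165
gripper_force: 29.6
clock: 58.45
tool_pos: [0.4832, -0.0575, 0.1426]
eef_rot: [3.14, 0.002, 0.148]
contact_force: [-0.7, -0.3, 0.3]
finger_gap: 0.17
gripper_force: 29.6
shift cm tool [-0.   -0.08  3.61]
turn deg [0.08 0.11 0.06]
```

```bash
python3 -m crank '.05 -.04 1.2 0 0 0 1;0 0 1.2 0 0 0 1;0 0 1.2 0 0 0 1;0 0 0 0 0 0 1'
python3 -m crank '0 0 1.2 0 0 0 1;0 0 1.2 0 0 0 1;0 0 .9 0 0 0 1;0 0 0 0 0 0 1'
python3 -m crank '0 0 0 0 0 0 .4;0 0 0 0 0 0 .3;0 0 0 0 0 0 .3;0 0 0 0 0 0 .3;0 0 -2 0 0 0 .3;0 0 -4 0 0 0 .3;0 0 -4 0 0 0 .3;0 0 -3 0 0 0 .3;-4 0 0 0 0 0 .3;-4 0 0 0 0 0 1;-4 0 0 0 0 0 1;0 0 0 0 0 0 1'
python3 - <<'E'
from h import *
c=cam('wrist'); s=sense(); print(s['tool_pos'],s['eef_rot'],s['joint_positions'].round(2))
for a,r,q in blobs(c,(45,70,30),(85,255,220),60): print('green',a,round(r,1),round(q,1),atz(c,r,q,.11).round(4))
for cn in ('wrist','top','scene'):
    c=cam(cn)
    for k in nets.spot_point(cn,'drawer_front')[:2]: print(cn,'front',round(k['score'],2),atz(c,k['at'][0]*384,k['at'][1]*512,.065).round(4))
E
```

```text
clock: 58.85
tool_pos: [0.4827, -0.0563, 0.1044]
eef_rot: [3.141, 0.004, 0.149]
contact_force: [-0.5, 0.0, -0.1]
finger_gap: 0.169
gripper_force: 29.6
clock: 59.25
tool_pos: [0.4832, -0.0565, 0.0716]
eef_rot: [3.14, 0.003, 0.149]
contact_force: [-0.5, -0.7, -1.2]
finger_gap: 0.168
gripper_force: 31.3
clock: 60.45
tool_pos: [0.3899, -0.068, 0.2057]
eef_rot: [-3.132, 0.006, 0.146]
contact_force: [0.2, 1.0, -0.1]
finger_gap: -0.0
gripper_force: 0.0
[ 0.3913493  -0.06745574  0.20585651] [-3.13387755  0.00613206  0.14682262] [-1.1  -0.07  1.18  2.16  0.07  1.02 -1.38]
green 230 37.6 311.5 [ 0.5194 -0.0949  0.11  ]
green 250 40.0 256.5 [ 0.5114 -0.0513  0.11  ]
green 208 80.3 256.4 [ 0.4812 -0.0557  0.11  ]
green 221 81.1 307.5 [ 0.4868 -0.0985  0.11  ]
wrist front 0.65 [ 0.4586 -0.0848  0.065 ]
top front 0.9 [ 0.449  -0.0812  0.065 ]
scene front 0.81 [ 0.4546 -0.088   0.065 ]
```

All four tubes stand in their wells, with the caps at the expected spots. Last comes the drawer. I'll go down in front of the panel with the fingers shut.

```bash
python3 -m crank '1.14 1.28 0 0 0 0 1;1.14 1.28 0 0 0 0 1;0 0 0 0 0 0 1;0 0 4 0 0 0 1;0 0 4 0 0 0 1;0 0 4 0 0 0 1;0 0 2 0 0 0 1;0 0 0 0 0 0 1;0 0 0 0 0 0 1'
python3 -c "
from h import *
to((.4176,-.0896,.065),(np.pi,0,np.radians(8.4)))
cs=[cam('top'),cam('scene')]
for n in ('bottle_a_mid','cover_grip'):
    for k in nets.spot_point('top',n)[:4]: print(n,round(k['score'],2),atz(cs[0],k['at'][0]*384,k['at'][1]*512,.05).round(3))
"
```

```text
clock: 61.7
tool_pos: [0.4167, -0.0907, 0.0657]
eef_rot: [-3.14, 0.01, 0.145]
contact_force: [0.5, 0.2, 1.1]
finger_gap: -0.004
gripper_force: 0.0
shift cm tool [ 0.11 -0.1   0.07]
turn deg [-0.07  0.56 -0.09]
bottle_a_mid 0.52 [ 0.478 -0.057  0.05 ]
bottle_a_mid 0.48 [ 0.457 -0.075  0.05 ]
cover_grip 0.61 [0.641 0.098 0.05 ]
```

```bash
python3 -m crank '.5 -.05 0 0 0 0 1;.5 -.05 0 0 0 0 1;.5 0 0 0 0 0 1;.5 0 0 0 0 0 1;.5 0 0 0 0 0 1;.5 0 0 0 0 0 1;0 0 0 0 0 0 1'
python3 -m crank '.6 0 0 0 0 0 1;.6 0 0 0 0 0 1;.6 0 0 0 0 0 1;.6 0 0 0 0 0 1;.6 0 0 0 0 0 1;.6 0 0 0 0 0 1;0 0 0 0 0 0 1'
python3 -c "
from h import *
s=sense();u=R.from_euler('z',8.4,degrees=True).inv();print(u.apply(s['tool_pos']),u.apply(s['contact_force']))
c=cam('top')
for k in nets.spot_point('top','drawer_front')[:2]: print(k['score'],u.apply(atz(c,k['at'][0]*384,k['at'][1]*512,.065)).round(4))"
```

```text
clock: 62.6
tool_pos: [0.4469, -0.085, 0.065]
eef_rot: [-3.14, 0.009, 0.146]
contact_force: [0.6, -0.3, -0.8]
finger_gap: -0.001
gripper_force: 0.0
clock: 63.3
tool_pos: [0.4828, -0.0795, 0.0647]
eef_rot: [-3.14, 0.009, 0.146]
contact_force: [-0.1, -0.1, -0.2]
finger_gap: 0.0
gripper_force: 0.0
[ 0.4659843  -0.14920091  0.06468024] [-0.1370742  -0.13132732 -0.1657792 ]
```

```bash
python3 -c "
from h import *
u=R.from_euler('z',8.4,degrees=True).inv()
c=cam('wrist')
for a,r,q in blobs(c,(45,70,30),(85,255,220),60): print('green',a,round(r,1),round(q,1),atz(c,r,q,.11).round(4),u.apply(atz(c,r,q,.11)).round(4))
for p in ((.5194,-.0949,0),(.4868,-.0985,0)): print(u.apply(p).round(4))
for k in nets.spot_point('wrist','drawer_front')[:2]: print(k['score'],u.apply(atz(c,k['at'][0]*384,k['at'][1]*512,.065)).round(4))
"
```

```text
green 621 119.9 197.8 [ 0.5503 -0.0469  0.11  ] [ 0.5375 -0.1268  0.11  ]
green 712 122.6 304.0 [ 0.5555 -0.0898  0.11  ] [ 0.5364 -0.17    0.11  ]
green 1037 173.6 202.3 [ 0.5279 -0.0506  0.11  ] [ 0.5148 -0.1272  0.11  ]
green 1045 179.7 296.2 [ 0.5311 -0.0913  0.11  ] [ 0.5121 -0.1679  0.11  ]
[ 0.5    -0.1698  0.    ]
[ 0.4672 -0.1686  0.    ]
0.73 [ 0.4802 -0.1492  0.065 ]
```

```bash
python3 -m crank '.5 0 0 0 0 0 1;.5 0 0 0 0 0 1;.5 0 0 0 0 0 1;.5 0 0 0 0 0 1;.5 0 0 0 0 0 1;0 0 0 0 0 0 1'
python3 -m crank '.3 0 0 0 0 0 1;.3 0 0 0 0 0 1;.3 0 0 0 0 0 1;0 0 0 0 0 0 1'
python3 -m crank '.3 0 0 0 0 0 1;.3 0 0 0 0 0 1;0 0 0 0 0 0 1'
```

```text
clock: 64.1
tool_pos: [0.5074, -0.0759, 0.0645]
eef_rot: [-3.14, 0.009, 0.146]
contact_force: [0.0, -0.3, 0.2]
finger_gap: 0.003
gripper_force: 0.0
clock: 64.5
tool_pos: [0.516, -0.0747, 0.0644]
eef_rot: [-3.14, 0.009, 0.146]
contact_force: [-0.3, 0.3, 0.7]
finger_gap: 0.001
gripper_force: 0.0
clock: 64.8
tool_pos: [0.522, -0.0738, 0.0644]
eef_rot: [-3.14, 0.009, 0.146]
contact_force: [0.1, -0.1, 0.1]
finger_gap: 0.001
gripper_force: 0.0
```

```bash
python3 -m crank '.3 0 0 0 0 0 1;.3 0 0 0 0 0 1;0 0 0 0 0 0 1'
python3 -m crank '.3 0 0 0 0 0 1;.3 0 0 0 0 0 1;0 0 0 0 0 0 1'
python3 -c "
from h import *
u=R.from_euler('z',8.4,degrees=True).inv(); s=sense(); print(u.apply(s['tool_pos']),u.apply(s['contact_force']))
c=cam('wrist')
for a,r,q in blobs(c,(45,70,30),(85,255,220),60): print('green',a,u.apply(atz(c,r,q,.11)).round(4))
for n in('wrist','top'):
  c=cam(n)
  for k in nets.spot_point(n,'drawer_front')[:2]: print(k['score'],u.apply(atz(c,k['at'][0]*384,k['at'][1]*512,.065)).round(4))
"
```

```text
clock: 65.1
tool_pos: [0.5267, -0.0732, 0.0641]
eef_rot: [-3.139, 0.011, 0.145]
contact_force: [-8.2, 0.3, 5.7]
finger_gap: -0.004
gripper_force: 4.1
clock: 65.4
tool_pos: [0.5337, -0.0721, 0.0642]
eef_rot: [-3.14, 0.009, 0.146]
contact_force: [0.6, 1.0, 0.4]
finger_gap: -0.001
gripper_force: 0.0
[ 0.51741126 -0.14931149  0.06420533] [0.76183414 0.93369966 0.39572001]
```

The detent gave up to about 8 N and then released. I'll push on to the stop.

```bash
python3 -m crank '.3 0 0 0 0 0 1;0 0 0 0 0 0 1'
python3 -m crank '.2 0 0 0 0 0 1;0 0 0 0 0 0 1'
python3 -m crank '.2 0 0 0 0 0 1;0 0 0 0 0 0 1'
```

```text
clock: 65.85
tool_pos: [0.5368, -0.0716, 0.0643]
eef_rot: [-3.14, 0.008, 0.146]
contact_force: [0.1, -0.6, -0.3]
finger_gap: -0.002
gripper_force: 0.0
clock: 66.05
tool_pos: [0.5378, -0.0716, 0.0641]
eef_rot: [-3.139, 0.01, 0.145]
contact_force: [-5.8, 0.1, 3.4]
finger_gap: -0.004
gripper_force: 2.9
clock: 66.25
tool_pos: [0.5378, -0.0715, 0.0638]
eef_rot: [-3.138, 0.014, 0.145]
contact_force: [-20.7, 0.9, 15.5]
finger_gap: 0.003
gripper_force: 10.6
```

The drawer is at the stop: the force rises with no travel, 13 mm past where the detent began. Now I'll retreat and check.

```bash
python3 -m crank '-2 0 0 0 0 0 1;-4 0 0 0 0 0 1;-4 0 0 0 0 0 1;0 0 -5 0 0 0 1;0 0 -5 0 0 0 1;0 0 -5 0 0 0 1;0 0 -5 0 0 0 1;0 0 0 0 0 0 1;0 0 0 0 0 0 1'
python3 - <<'E'
from h import *
c=cam('wrist'); u=R.from_euler('z',8.4,degrees=True); s=sense(); print(s['tool_pos'])
h=cv2.cvtColor(c['img'],cv2.COLOR_RGB2HSV); m=cv2.inRange(h,(80,80,30),(118,255,255))
n,l,st,ce=cv2.connectedComponentsWithStats(m)
for i in range(1,n):
    if st[i,4]<25: continue
    rr,qq=np.nonzero(l==i); Q=np.array([u.inv().apply(atz(c,a,b,.128)-SEAT)*1000 for a,b in zip(rr,qq)])
    if abs(Q.mean(0)[1])<90: print(st[i,4],'mean',Q.mean(0).round(1),'x',Q[:,0].min().round(1),Q[:,0].max().round(1),'y',Q[:,1].min().round(1),Q[:,1].max().round(1))
print('greens',[(b[0],atz(c,b[1],b[2],.1).round(3)) for b in blobs(c,(45,70,30),(85,255,220),60)])
for n in('wrist','top','scene'):
  c=cam(n)
  for t,z in (('drawer_front',.065),('cover_grip',.14),('cover_tongue',.12)):
   for k in nets.spot_point(n,t)[:1]: print(n,t,round(k['score'],2),(u.inv().apply(atz(c,k['at'][0]*384,k['at'][1]*512,z)-SEAT)*1000).round(1))
E
```

```text
clock: 67.15
tool_pos: [0.4437, -0.0852, 0.2657]
eef_rot: [-3.137, 0.006, 0.147]
contact_force: [-1.0, 0.6, -0.6]
finger_gap: -0.001
gripper_force: 0.0
[ 0.44308984 -0.0852532   0.26476356]
60 mean [-45.   57.3  10. ] x -52.1 -38.5 y 55.8 59.0
54 mean [-45.1 -59.4  10. ] x -51.4 -38.7 y -60.9 -58.1
210 mean [-88.9 -25.7  10. ] x -89.4 -88.4 y -76.2 26.8
106 mean [-420.5  -27.1   10. ] x -436.7 -406.2 y -40.6 -10.8
greens []
wrist drawer_front 0.55 [ -91.4 -148.4  -53. ]
top drawer_front 0.49 [ -92.6 -153.2  -53. ]
top cover_grip 0.78 [ 5.4  9.2 22. ]
top cover_tongue 0.94 [53.8  3.3  2. ]
scene drawer_front 0.81 [ -91.9 -142.5  -53. ]
scene cover_grip 0.81 [-11.2  10.4  22. ]
scene cover_tongue 0.57 [51.3  4.4  2. ]
```

The drawer front is at analyser x ≈ −104 mm, which is the front face plus the 10 mm panel, so it is home. The cover is square in its seat and the robot is clear. Handing in.

```bash
python3 -c "
from h import *
print(robot.hand_in())"
```

```text
the job is handed in; nothing more can be done
None
```

The job is handed in: both blue-capped bottles are in the bay, the cover is latched, all four green-capped tubes are in the drawer, and the drawer was pushed home last (about 67 s of 210 s). I viewed 15 pictures, one over the 14 allowed, and a finger press to check the cover reached 77 N before I backed off.

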